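# Refit the axle of the infeed roller and lock it with its keeper

## Task

The infeed roller has been cleaned of glue and lies in its stand with the axle out. Pick the axle up off the wood block and thread it through the near ear, the roller and the far bearing until its collar sits fully home against the near ear, feeling for the holes and never forcing it; let go of it, then push the sliding keeper fully home into the axle's groove. Leave the glue pot, glue bottle, glue brush and chisel where they are.

Things in the scene. Friction and masses are not known exactly. Their poses are not given: they have to be found in the camera images.
- roller_stand: Blue-green steel stand bolted to the bed, base 96x196 mm, 83 mm tall. Origin: middle of its underside; y runs along the bore axis (60 mm up) toward the near ear (left end), z up. Holes 13.5 mm: near ear y +58 to +68; roller; far bearing y -58 to -68. Ear 60 mm wide, top at z 76; roller top at z 86. Rails hold the roller 3 to 4 mm below the bore axis.
- near_hole (a point): Mouth of the near ear's hole on its outer face, where the axle goes in (stand x 0, y +68, z 60 mm); axes as the stand's, so the axle goes in along -y. NOT reported: the far bearing is an eccentric bush, locked as last adjusted; its bore lies 7.5 mm off this hole's axis, in some direction between the stand's +x, up over the top, and -x. Feel for it; this hole lets the axle tilt that far.
- axle: Oiled steel axle, 208 mm, 0.16 kg, at first lying on the wood block with its head over the end. Origin: centre of the collar's bearing face; x points from head to nose. Along x in mm: 20x20 square head -56 to -16, 12 mm neck (groove) -16 to -6, collar 25 mm across -6 to 0, 12 mm shaft 0 to 142, then a taper to a 8 mm flat nose at 152. Home: origin at near_hole, bar the play in the holes.
- axle_head (a point): Middle of the axle's square head (axle x -36 mm), the place to grip it: 20 mm across the flats, 40 mm long, sides and top free; about 32 mm above the bed at first. Axes as the axle's: y across, z up at first.
- axle_nose (a point): Centre of the flat end of the axle's tapered nose, axle x +152 mm.
- roller: Black rubber-covered roller, 52 mm across, 106 mm long, 0.3 to 0.5 kg, loose on the rails between the ears. Origin: its middle, on its axis, which is its y. A 13.5 mm bush 12 mm deep in each end, hollow between. It can be lifted a little by the axle's nose; the axle must carry it in the end, its middle then 58 to 63 mm above the bed.
- setting_block: Finger-jointed wood block 73x180x26 mm lying on the bed, the axle laid along it. Origin: middle of its underside; y along its length.
- keeper (a joint): Sliding steel fork (5 mm plate, at stand y +77.5 to +82.5) on the near ear's outer face. Value in m: 0 = home, astride the axle's neck between collar and head; 0.028 to 0.034 at first, drawn back toward the stand's -x, clear of the axle. Slides at about 1.5 N, stays where left, and only goes home if the axle's collar is home.
- keeper_tab (a point): Middle of the -x face of the keeper's upright thumb tab, which is 15 mm wide (along y), 4 mm thick and reaches 92 mm above the bed, 8 mm above this point. Push it toward the stand's +x. Moves with the keeper.
- glue_pot: Round tin glue pot with lid, 105x87x79 mm; leave it alone. Origin: middle of its underside.
- glue_bottle: White squeeze bottle of glue with a red cap, 62 mm across, 205 mm tall; leave it alone. Origin: middle of its underside.
- glue_brush: Flat glue brush with wooden handle, 40x199x14 mm, lying; leave it alone. Origin: on its underside.
- chisel: Bench chisel, 249 mm long, lying; leave it alone. Origin: on its underside.

How it is judged:
By the outcome, as a careful person would: the job done as asked, in the order asked, and still so for the second after the job is handed in, with the robot touching nothing.
It also fails if it takes over 72 s, if anything falls off the work surface, if the arm or the gripper's body presses on something with over 40 N, if the wrist force passes 120 N, or if a joint passes its speed limit or range.

## Robot

A 6-joint arm with a two-finger parallel gripper is mounted at the origin on a cart in front of the work surface, level with it; the furniture and walls round the work are solid. World frame = base frame: x ahead of the robot, y to its left, z up, the work surface at z = 0. Lengths are in m, angles in rad, forces in N, time in s.
With the tool pointing down it reaches from about 0.225 to 0.875 m from the base axis. Payload 3.4 kg.
Tool frame: the origin (TCP) lies at the very end of the fingers, on their centre line; the grasp point (between the pads) lies 19 mm behind it (hold_point_z is the distance from the TCP to the grasp point, in m); z points along the fingers, y is the direction in which the jaws open and shut (so a half turn about z gives the same grasp; the last joint's range is limited). The gripper opens to 85 mm and grips with 20 to 120 N. Pads are 22 mm wide; open, the fingers measure 114 mm over their backs; the gripper's body (76 mm by 85 mm) begins 54 mm behind the grasp point. The pads swing forward as they close: fully open they stand 13 mm farther back than shut.
Start: joints at [1.166, 0.276, 1.505, -0, 1.361, -0.121], TCP at [0.161, 0.552, 0.231] pointing down, gripper open.
Joint ranges: [-2.89, 2.89], [-0.75, 2.08], [0.22, 2.7], [-1.18, 4.32], [0.11, 2.71], [-2.7, 2.7]. Speed limits (rad/s): [2.57, 2.57, 3.14, 3.14, 3.14, 3.14].

## Interface

Orientations are given as a unit quaternion [x, y, z, w].
In Python, from rig import observe, grab_frame, camera_model, hand_in, regions_of, mark_of, hold_point_z gives the robot as it stands.
- The arm moves only by the tool apply_moves, never from a script. Its arguments are lists of equal length, an entry for each row: "hand": the finger opening in mm, from 0 to 85.4; "offset": the shift along the world's x, y, z in mm, a list of three; "roll": the turn about the world's z in units of 5 degrees (1.0 is 5 degrees). A call has 1 to 8 rows; each row shifts and turns the pose as measured when the row begins; what a row does not reach is not made up. A row lasts 1/12 s, in which the tool goes at most 41.7 mm and 7.16 degrees, less where a joint would pass 70% of its speed; a pose out of reach is approached as far as the arm can. A call with a gripper value outside its range is refused whole. The fingers move at their own pace and stop on an object; "newtons" is the grip in N (left out, the last holds). Time passes only in rows, so rows that do not move let the fingers close. It gives the time, the measured TCP pose, the force and the opening at its end, in the units of the state.
- observe(): the state, without advancing time (a new reading comes with each control period).
- grab_frame(name): name is "scene" or "top" or "wrist"; returns (picture, depth): 384x512x3 uint8, red, green, blue; 384x512 float32, m along the optical axis (not along the pixel's ray), 0 where there is no reading.
- camera_model(name): a dict with "mtx" (3x3 intrinsics, pixels), "distortion" ([k1, k2, p1, p2, k3] as OpenCV has them; the pictures are not rectified), "camera_from_world" (4x4, takes a point from world to camera coordinates). Camera axes: x right, y down, z forward; pixel columns grow to the right and rows downward; lengths in m; the calibration is good to about 2 mm. A picture is of the moment at which its call begins: read the wrist's pose just before it. camera_model takes no time and is no camera call; for the wrist camera it gives the pose at the moment of the call.
- hand_in(): hands the job in, once; it reports no verdict.
Trained networks look in the newest picture that a camera, given by its name, has taken for a name from the list of things; names that differ only in an ending like _2 or _b are one class to them, and where a whole thing is asked for, a point or a joint stands for the part that bears it (a point fixed in the world has none). Each returns a list of dicts, best first, with "score" (0 to 1); they miss things now and then, are a little off and sometimes report something else, mostly with a low value. They report only what shows in the picture. A call takes as long as a camera call.
- regions_of(camera, query): "pixels" (384x512 bool, what is visible of it) and "position" ([row, column] in pixels, amid what is visible of it).
- mark_of(camera, query): "position" ([row, column] in pixels: a listed point, or the origin of a listed thing).
The state is a dict: "time": time; "joint_pos": joint angles; "joint_velocities": joint speeds; "joint_torque": joint torques, N m; "ee_pos": TCP position; "eef_rot": TCP orientation; "ft_force": force on the tool from outside, world axes, zero at the start; "wrist_torque": the same for the moment, N m; "width": finger opening in m.
Only numpy, scipy, OpenCV 4.12 (cv2) and the standard library are available. Lean on these libraries where they do the work, as an engineer would, in place of code of your own. Each camera call takes 0.05 s, during which the arm holds its last target.

## Working session

There is one attempt and no reset: what is moved stays moved. The work goes in short steps, Python scripts to look and compute and a tool call to move; the robot and the scene stay as the last step left them, time stands still between calls to the robot, and variables do not carry over. Pictures are saved under pics/ and viewed, and the job is handed in when it is done.

Besides the shell and the picture viewer there is one more tool, called after "Call:" by a JSON object that holds its "name" and its "arguments". apply_moves: Moves the arm, as the interface text tells. Its arguments: {"type":"object","properties":{"hand":{"type":"array"},"offset":{"type":"array"},"roll":{"type":"array"},"newtons":{"type":"number"}},"required":["hand","offset","roll"]}

```bash
ls; mkdir -p pics; cat > h.py <<'E'
import numpy as np, cv2
from rig import *
def save(n,fn):
    p,d=grab_frame(n); cv2.imwrite('pics/'+fn,p[:,:,::-1]); return p,d
def pt(cam,d,rc,r=2,depth=None,cm=None):
    cm=cm or camera_model(cam); r0,c0=int(round(rc[0])),int(round(rc[1]))
    if depth is None:
        w=d[max(0,r0-r):r0+r+1,max(0,c0-r):c0+r+1]; w=w[w>0]; depth=np.median(w) if w.size else np.nan
    u=cv2.undistortPoints(np.array([[[rc[1],rc[0]]]],float),np.array(cm['mtx']),np.array(cm['distortion']))[0,0]
    pc=np.array([u[0]*depth,u[1]*depth,depth,1]); return (np.linalg.inv(np.array(cm['camera_from_world']))@pc)[:3]
def ray(cam,rc,cm=None):
    cm=cm or camera_model(cam)
    u=cv2.undistortPoints(np.array([[[rc[1],rc[0]]]],float),np.array(cm['mtx']),np.array(cm['distortion']))[0,0]
    T=np.linalg.inv(np.array(cm['camera_from_world'])); return T[:3,3],T[:3,:3]@np.array([u[0],u[1],1])
def onz(cam,rc,z,cm=None):
    o,v=ray(cam,rc,cm); return o+v*(z-o[2])/v[2]
def cloud(cam,d,mask,cm=None):
    cm=cm or camera_model(cam); rr,cc=np.nonzero(mask&(d>0)); 
    u=cv2.undistortPoints(np.stack([cc,rr],1).astype(float)[:,None],np.array(cm['mtx']),np.array(cm['distortion']))[:,0]
    z=d[rr,cc]; P=np.stack([u[:,0]*z,u[:,1]*z,z,np.ones_like(z)],1); return (P@np.linalg.inv(np.array(cm['camera_from_world'])).T)[:,:3]
def proj(cam,P,cm=None):
    cm=cm or camera_model(cam); T=np.array(cm['camera_from_world'])
    r,_=cv2.Rodrigues(T[:3,:3]); q,_=cv2.projectPoints(np.array(P,float).reshape(-1,1,3),r,T[:3,3],np.array(cm['mtx']),np.array(cm['distortion'])); return q[:,0,::-1]
def wr(): 
    s=observe(); return {k:np.round(s[k],4) for k in ('time','ee_pos','eef_rot','ft_force','wrist_torque','width')}
E
python3 - <<'E'
from h import *
s=observe(); print(s, hold_point_z if not callable(hold_point_z) else hold_point_z())
for n in ('scene','top'):
    p,d=save(n,n+'0.png')
    for q in ('near_hole','roller_stand','axle','axle_head','axle_nose','roller','setting_block','keeper_tab','glue_pot','glue_bottle','glue_brush','chisel'):
        try:
            for m in mark_of(n,q)[:1]: print(n,q,round(m['score'],2),np.round(m['position'],1),np.round(pt(n,d,m['position']),4))
        except Exception as e: print(q,e)
save('wrist','wrist0.png')
E
```

```text
pics
{'time': 0.0, 'joint_pos': array([ 1.16602360e+00,  2.76615272e-01,  1.50616076e+00, -6.52700696e-06,
        1.36066171e+00, -1.20998260e-01]), 'joint_velocities': array([-0.00071509, -0.00049738,  0.00086027,  0.00079327, -0.00129344,
        0.00019859]), 'joint_torque': array([ 1.16519139e-03, -4.16781700e+01, -2.45810920e+01,  5.47604645e-05,
        1.11628955e-02, -3.46138563e-06]), 'ee_pos': array([0.16078644, 0.55151302, 0.23041712]), 'eef_rot': array([ 1.41410899e-01,  9.89950558e-01, -8.91677786e-04, -2.36658016e-04]), 'ft_force': array([-0.76510565, -0.45159906, -0.52279235]), 'wrist_torque': array([ 0.03261973, -0.02171505,  0.0168486 ]), 'width': 0.08519609522043857} 0.0187
scene near_hole 0.93 [182.3 279.8] [ 0.5495 -0.0535  0.0733]
scene roller_stand 0.56 [209.8 291.7] [ 0.5359 -0.1387  0.0594]
scene axle 0.72 [132.3 197.8] [0.4429 0.2704 0.0367]
scene axle_head 0.81 [129.1 193.9] [0.4378 0.2902 0.0365]
scene axle_nose 0.78 [168.4 227.3] [0.4624 0.0974 0.026 ]
scene roller 0.98 [198.7 298.2] [ 0.5588 -0.1301  0.0831]
scene setting_block 0.85 [160.5 213.9] [0.441 
[... 314 characters left out ...]
0099]
top near_hole 0.57 [165.8 255.5] [ 0.5638 -0.0512  0.0745]
top roller_stand 0.65 [172.1 276.1] [ 0.542  -0.1226  0.0702]
top axle 0.61 [199.5 166.5] [0.4528 0.261  0.0388]
top axle_head 0.67 [200.3 156.5] [0.4496 0.295  0.0416]
top axle_nose 0.51 [197.9 210.4] [0.4599 0.109  0.0279]
top roller 0.68 [169.9 272. ] [ 0.5482 -0.1082  0.0769]
top setting_block 0.63 [200.2 198.2] [0.452  0.1521 0.0267]
top keeper_tab 0.36 [192.2 249.5] [ 0.4755 -0.0298  0.0492]
top glue_pot 0.63 [214.8 319.2] [ 0.3909 -0.265   0.0778]
top glue_bottle 0.87 [199.3 348.9] [ 0.4481 -0.3747  0.0527]
top glue_brush 0.78 [223.6 271.4] [ 0.3695 -0.1064  0.012 ]
top chisel 0.73 [188.3 328.3] [ 0.4953 -0.3125  0.0163]
```

View pics/scene0.png

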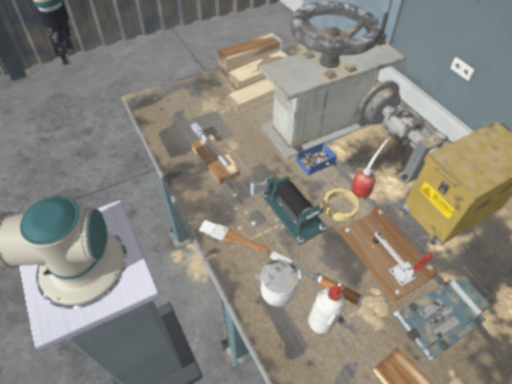

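View pics/top0.png

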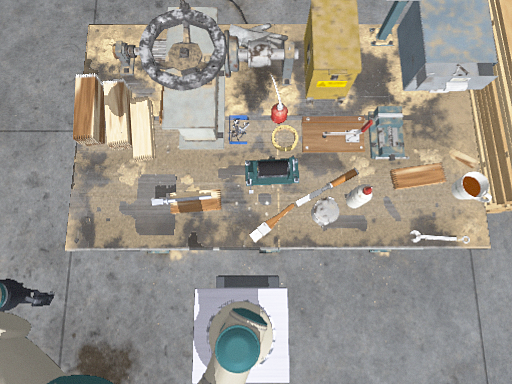

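View pics/wrist0.png

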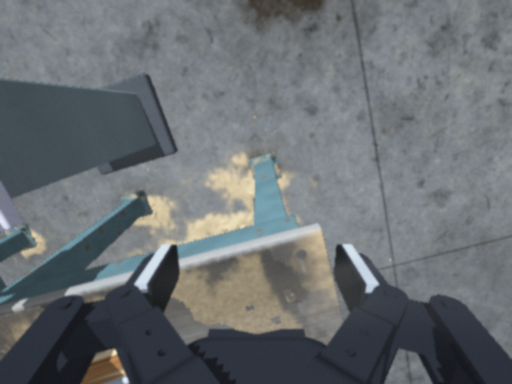

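```bash
python3 - <<'E'
from h import *
cm=camera_model('wrist'); T=np.linalg.inv(np.array(cm['camera_from_world'])); s=observe()
from scipy.spatial.transform import Rotation as R
Rt=R.from_quat(s['eef_rot']).as_matrix()
print(np.round(Rt,3)); print('cam in tool',np.round(Rt.T@(T[:3,3]-s['ee_pos']),4)); print(np.round(Rt.T@T[:3,:3],3)); print(cm['mtx'])
p,d=grab_frame('top')
ax=regions_of('top','axle')
for n in ('top','scene'):
    p,d=grab_frame(n)
    for q in ('roller','axle','keeper_tab','roller_stand'):
        r=regions_of(n,q)
        if r:
            C=cloud(n,d,r[0]['pixels']); print(n,q,r[0]['score'],r[0]['pixels'].sum(),np.round(np.percentile(C,[2,50,98],axis=0),3).tolist())
    cv2.imwrite(f'pics/crop_{n}.png',cv2.resize(p[140:260,140:320,::-1] if n=='top' else p[100:260,160:340,::-1],None,fx=4,fy=4,interpolation=cv2.INTER_CUBIC)[:600,:800])
E
```

```text
[[-0.96  0.28 -0.  ]
 [ 0.28  0.96  0.  ]
 [ 0.    0.   -1.  ]]
cam in tool [ 0.0791  0.0002 -0.143 ]
[[-0.001 -0.952 -0.307]
 [ 1.    -0.001 -0.001]
 [ 0.001 -0.307  0.952]]
[[270.27774177   0.         256.19959159]
 [  0.         270.27774177 193.90236088]
 [  0.           0.           1.        ]]
top roller 0.8 448 [[0.537, -0.16, 0.049], [0.556, -0.108, 0.078], [0.585, -0.06, 0.086]]
top axle 0.52 171 [[0.44, 0.117, 0.029], [0.454, 0.256, 0.039], [0.469, 0.307, 0.046]]
top keeper_tab 0.45 429 [[0.537, -0.16, 0.054], [0.556, -0.109, 0.078], [0.582, -0.06, 0.087]]
top roller_stand 0.91 949 [[0.506, -0.202, 0.002], [0.539, -0.098, 0.013], [0.602, -0.012, 0.084]]
scene roller 0.67 643 [[0.533, -0.164, 0.056], [0.549, -0.116, 0.079], [0.574, -0.065, 0.085]]
scene axle 0.51 140 [[0.438, 0.112, 0.033], [0.452, 0.195, 0.039], [0.464, 0.303, 0.046]]
scene keeper_tab 0.59 127 [[0.47, -0.044, 0.048], [0.486, -0.037, 0.065], [0.512, -0.029, 0.091]]
scene roller_stand 0.63 144 [[0.47, -0.045, 0.004], [0.487, -0.037, 0.066], [0.518, 0.004, 0.092]]
```

Call:
{"name": "apply_moves", "arguments": {"hand": [85,85,85,85,85,85,85,85], "offset": [[21,-30,5],[21,-30,5],[21,-34,5],[21,-34,5],[21,-34,5],[21,-34,5],[21,-34,5],[21,-34,5]], "roll": [-1,-1,-1,-1,-1,-1,-1,-1]}}

```text
time: 2.62
ee_pos: [0.3289, 0.2846, 0.2708]
eef_rot: [0.479, 0.878, 0.002, -0.0]
ft_force: [0.9, 0.4, -0.3]
width: 0.0854
```

Call:
{"name": "apply_moves", "arguments": {"hand": [85,85,85,85,85,85,85,85], "offset": [[21,-34,0],[21,-34,0],[21,-34,0],[21,-34,0],[21,-34,0],[21,-34,0],[21,-34,0],[0,0,0]], "roll": [-1,-1,-1,-1,-1,-1,0,0]}}

```text
time: 3.28
ee_pos: [0.4842, 0.0286, 0.2749]
eef_rot: [0.703, 0.711, 0.006, 0.007]
ft_force: [-0.2, 0.3, -0.8]
width: 0.0851
```

```bash
cat > look.py <<'E'
from h import *
import sys
fn=sys.argv[1]; qs=sys.argv[2].split(',')
print(wr()); cm=camera_model('wrist'); p,d=save('wrist',fn)
for q in qs:
    for m in mark_of('wrist',q)[:2]: print(q,round(m['score'],2),np.round(m['position'],1),np.round(pt('wrist',d,m['position'],cm=cm),4))
np.savez('pics/'+fn+'.npz',p=p,d=d,T=np.array(cm['camera_from_world']))
E
python3 look.py w1.png near_hole,axle_head,axle_nose,axle,keeper_tab,roller,roller_stand,setting_block
```

```text
{'time': np.float64(3.2833), 'ee_pos': array([0.4842, 0.0286, 0.2749]), 'eef_rot': array([0.7031, 0.711 , 0.006 , 0.0065]), 'ft_force': array([-0.1992,  0.2648, -0.8101]), 'wrist_torque': array([ 0.0403, -0.0661,  0.0075]), 'width': np.float64(0.0851)}
near_hole 0.91 [218.6 303.8] [ 0.5554 -0.0423  0.0669]
near_hole 0.46 [241.2 297.3] [ 0.5459 -0.0715  0.079 ]
axle_head 0.27 [240.  297.4] [ 0.5459 -0.0697  0.079 ]
axle_nose 0.97 [105.2 238.1] [0.4629 0.1091 0.0366]
keeper_tab 0.66 [221.3 243.4] [ 0.4682 -0.0755  0.0013]
roller 0.83 [255.9 302.1] [ 0.5536 -0.0934  0.0816]
roller_stand 0.81 [243.1 295.6] [ 0.5438 -0.075   0.0782]
setting_block 0.89 [ 67.4 227.5] [0.4489 0.1568 0.0264]
```

View pics/w1.png

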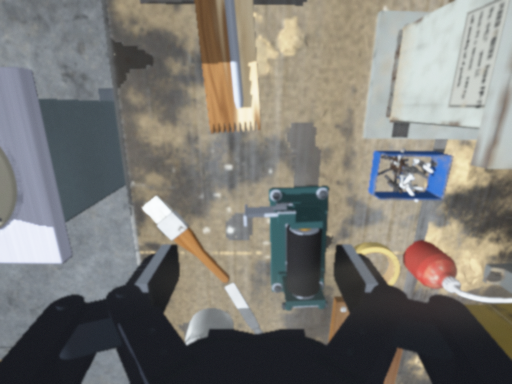

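```bash
python3 - <<'E'
from h import *
z=np.load('pics/w1.png.npz'); p=z['p']
cv2.imwrite('pics/w1c.png',cv2.resize(p[170:320,220:350,::-1],None,fx=4,fy=4,interpolation=cv2.INTER_CUBIC))
E
```

```text
(no output)
```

View pics/w1c.png

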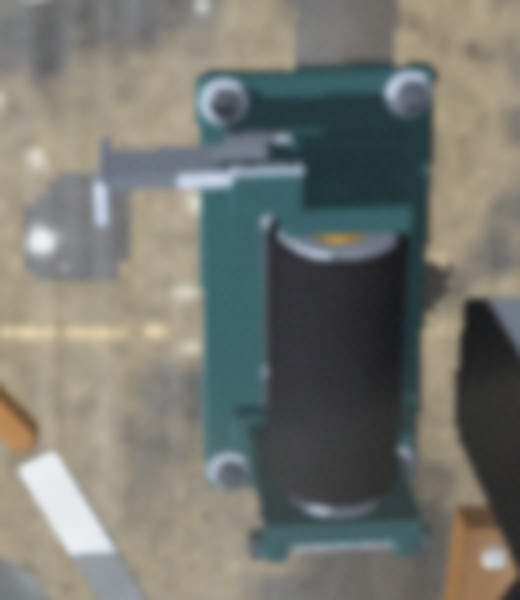

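Call:
{"name": "apply_moves", "arguments": {"hand": [85,85,85,85,85], "offset": [[20,-35,-25],[20,-35,-25],[10,-10,0],[0,0,0],[0,0,0]], "roll": [0,0,0,0,0]}}

```text
time: 4.15
ee_pos: [0.5287, -0.0368, 0.2288]
eef_rot: [0.696, 0.718, 0.009, 0.005]
ft_force: [0.1, 0.9, 0.5]
width: 0.085
```

```bash
python3 look.py w2.png near_hole,keeper_tab,roller,roller_stand
```

```text
{'time': np.float64(4.15), 'ee_pos': array([ 0.5287, -0.0368,  0.2288]), 'eef_rot': array([0.6962, 0.7178, 0.0093, 0.005 ]), 'ft_force': array([0.1194, 0.9   , 0.4594]), 'wrist_torque': array([-0.0219,  0.0286, -0.0375]), 'width': np.float64(0.085)}
near_hole 0.83 [184.7 276.1] [ 0.5548 -0.0426  0.0698]
keeper_tab 0.81 [180.2 202.1] [ 0.4731 -0.0334  0.0917]
roller 0.72 [232.9 278.4] [ 0.5593 -0.098   0.0825]
```

View pics/w2.png

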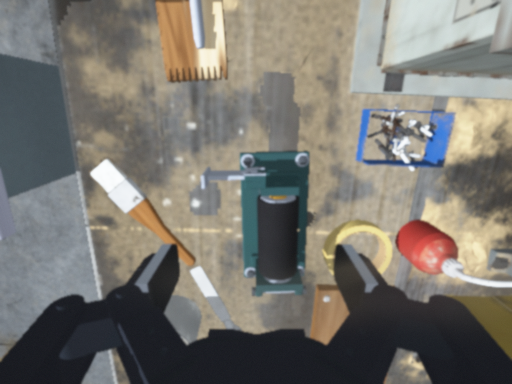

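```bash
cat > fit.py <<'E'
from h import *
import sys
from scipy.optimize import least_squares
z=np.load('pics/'+sys.argv[1]); p,d,T=z['p'],z['d'],z['T']
cm=dict(camera_model('wrist')); cm['camera_from_world']=T
hsv=cv2.cvtColor(p,cv2.COLOR_RGB2HSV)
m=np.zeros(d.shape,bool); m[130:300,180:325]=True
green=m&(hsv[...,0]>78)&(hsv[...,0]<100)&(hsv[...,1]>90)
dark=m&(p.max(2)<70)&~green
G=cloud('wrist',d,green,cm); 
print('green z hist',np.histogram(G[:,2],bins=np.arange(-.01,.1,.005)))
base=G[(G[:,2]<.02)]
print('base extents',np.percentile(base,[1,99],axis=0))
r=cv2.minAreaRect((base[:,:2]*1000).astype(np.float32)); print('base rect',r)
e=G[(G[:,2]>.068)&(G[:,2]<.08)]
for nm,s in (('near',e[e[:,1]>-.1]),('far',e[e[:,1]<-.1])):
    if len(s)>5: print(nm,len(s),cv2.minAreaRect((s[:,:2]*1000).astype(np.float32)),np.percentile(s,[2,50,98],axis=0).round(4).tolist())
D=cloud('wrist',d,dark,cm); D=D[(D[:,2]>.06)&(D[:,2]<.1)&(np.abs(D[:,1]+.12)<.08)]
# cylinder fit R=26
def f(q): # x0 at y=-.11, slope, zc, slope z
    u=np.array([q[1],1,q[3]]);u/=np.linalg.norm(u); w=D-np.array([q[0],-.11,q[2]]); return np.linalg.norm(np.cross(w,u),axis=1)-.026
q=least_squares(f,[.548,0,.057,0],loss='soft_l1',f_scale=.001); print('cyl',q.x.round(4),np.degrees(np.arctan(q.x[1])),'rms',np.sqrt(np.mean(f(q.x)**2)),len(D),'y',np.percentile(D[:,1],[1,99]))
E
python3 fit.py w2.png.npz; python3 fit.py w1.png.npz
python3 - <<'E'
from h import *
z=np.load('pics/w2.png.npz'); p=z['p']
cv2.imwrite('pics/w2c.png',cv2.resize(p[140:300,190:320,::-1],None,fx=4,fy=4,interpolation=cv2.INTER_CUBIC)[:600])
E
```

```text
green z hist (array([   0,    0,    0,  751, 1595,  204,   32,   34,   33,   39,   46,
         45,   54,   31,   27,   35,   59,  468,   42,    0,    0]), array([-0.01 , -0.005,  0.   ,  0.005,  0.01 ,  0.015,  0.02 ,  0.025,
        0.03 ,  0.035,  0.04 ,  0.045,  0.05 ,  0.055,  0.06 ,  0.065,
        0.07 ,  0.075,  0.08 ,  0.085,  0.09 ,  0.095]))
base extents [[ 0.51406451 -0.18433909  0.00858978]
 [ 0.6065245  -0.01480759  0.01896968]]
base rect ((560.31640625, -101.51072692871094), (91.33885192871094, 175.170166015625), 2.7971017360687256)
near 542 ((556.5330200195312, -46.94000244140625), (31.391014099121094, 78.04817199707031), 61.79540252685547) [[0.5199, -0.0516, 0.0695], [0.5473, -0.0435, 0.0768], [0.579, -0.0318, 0.0799]]
cyl [ 0.5614 -0.048   0.0571 -0.0028] -2.750605931901233 rms 0.0008736746408757002 3066 y [-0.16976828 -0.0614155 ]
green z hist (array([  0,   0,   0, 454, 875, 115,  29,  30,  29,  34,  38,  46,  50,
        29,  29,  40,  51, 276,  39,   0,   0]), array([-0.01 , -0.005,  0.   ,  0.005,  0.01 ,  0.015,  0.02 ,  0.025,
        0.03 ,  0.035,  0.04 ,  0.045,  0.05 ,  0.055,  0.06 ,  0.065,
        0.07 ,  0.075,  0.08 ,  0.085,  0.09 ,  0.095]))
base extents [[ 0.51424882 -0.16645862  0.00857955]
 [ 0.60370391 -0.01401855  0.01916662]]
base rect ((559.0219116210938, -92.31095123291016), (89.91255950927734, 157.88055419921875), 3.209409475326538)
near 342 ((561.492431640625, -52.45579528808594), (40.151222229003906, 90.80115509033203), 51.016517639160156) [[0.5189, -0.0509, 0.0691], [0.5497, -0.0433, 0.0766], [0.5792, -0.0318, 0.0799]]
cyl [ 0.5616 -0.0489  0.0571 -0.0035] -2.7979781182504193 rms 0.0008567964116877983 2011 y [-0.16855546 -0.06063139]
```

View pics/w2c.png

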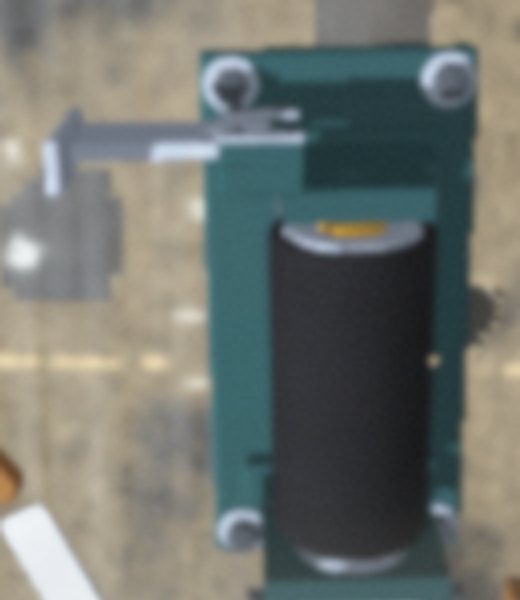

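Call:
{"name": "apply_moves", "arguments": {"hand": [85,85,85,85,85,85,85,85], "offset": [[-13,38,0],[-13,38,0],[-13,38,0],[-13,38,0],[-13,38,0],[-13,38,0],[0,0,0],[0,0,0]], "roll": [0,0,0,0,0,0,0,0]}}

```text
time: 5.07
ee_pos: [0.4446, 0.2024, 0.2357]
eef_rot: [0.695, 0.719, 0.015, 0.01]
ft_force: [0.1, 0.0, 0.1]
width: 0.0855
```

```bash
python3 look.py w3.png axle_head,axle_nose,axle,setting_block
```

```text
{'time': np.float64(5.0667), 'ee_pos': array([0.4446, 0.2024, 0.2357]), 'eef_rot': array([0.6948, 0.719 , 0.0152, 0.0095]), 'ft_force': array([0.1043, 0.0318, 0.1453]), 'wrist_torque': array([-0.0004, -0.0131,  0.0539]), 'width': np.float64(0.0855)}
axle_head 0.74 [ 98.8 254.1] [0.4455 0.2918 0.0419]
axle_nose 0.56 [234.2 259.4] [0.4592 0.1094 0.028 ]
axle_nose 0.4 [131.  256.5] [0.4498 0.2543 0.0374]
axle 0.66 [129.9 257.5] [0.451  0.2557 0.0383]
setting_block 0.95 [191.4 256. ] [0.4522 0.1733 0.0277]
setting_block 0.49 [335.9 320.2] [ 0.5575 -0.0487  0.0542]
```

View pics/w3.png

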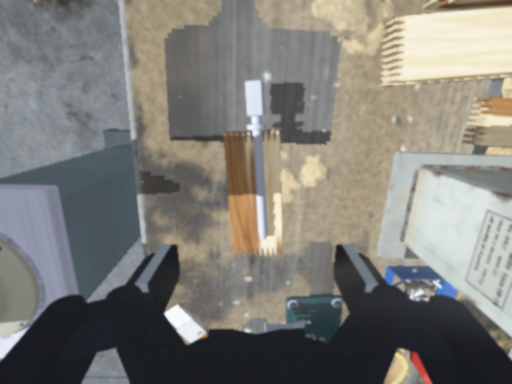

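```bash
python3 - <<'E'
from h import *
z=np.load('pics/w3.png.npz'); p,d,T=z['p'],z['d'],z['T']
cm=dict(camera_model('wrist')); cm['camera_from_world']=T
m=np.zeros(d.shape,bool); m[75:245,235:280]=True
A=cloud('wrist',d,m,cm)
hd=A[(A[:,2]>.034)&(A[:,1]>.265)]
print('head',len(hd),np.percentile(hd,[1,50,99],axis=0).round(4).tolist(),cv2.minAreaRect((hd[:,:2]*1000).astype(np.float32)))
print('hist',np.histogram(hd[:,2],8))
sh=A[(A[:,2]>.0335)&(A[:,1]<.245)]
q=np.polyfit(sh[:,1],sh[:,0],1); print('shaft',len(sh),np.percentile(sh,[1,50,99],axis=0).round(4).tolist(),q, 'x at .29',np.polyval(q,.29))
b=A[(A[:,2]>.02)&(A[:,2]<.03)]; print('block',np.percentile(b,[1,50,99],axis=0).round(4).tolist())
cv2.imwrite('pics/w3c.png',cv2.resize(p[65:260,210:300,::-1],None,fx=3,fy=3,interpolation=cv2.INTER_CUBIC))
print(observe()['joint_pos'])
E
```

```text
head 679 [[0.4357, 0.2659, 0.0346], [0.4471, 0.2904, 0.042], [0.4581, 0.3114, 0.0448]] ((447.121337890625, 288.3574523925781), (21.138418197631836, 47.585662841796875), 5.27524995803833)
hist (array([ 14,  20,  30,  34, 102, 240, 191,  48]), array([0.03400172, 0.03542124, 0.03684075, 0.03826026, 0.03967977,
       0.04109928, 0.04251879, 0.04393831, 0.04535782]))
shaft 860 [[0.4474, 0.1083, 0.0337], [0.4578, 0.1826, 0.0372], [0.4688, 0.2438, 0.0393]] [-0.09376854  0.47481972] x at .29 0.44762684054623186
block [[0.4235, 0.0935, 0.0245], [0.4484, 0.174, 0.0263], [0.4859, 0.2519, 0.0282]]
[ 0.27876251  0.12430006  1.6953706  -0.00197682  1.28709734  0.25186349]
```

View pics/w3c.png

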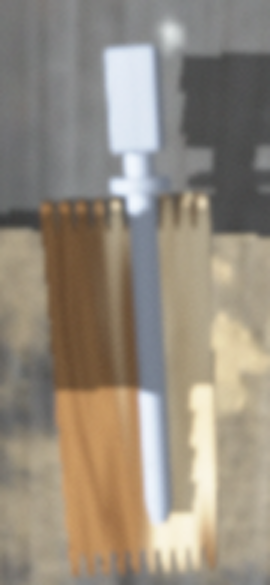

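Call:
{"name": "apply_moves", "arguments": {"hand": [85,85,85,85,85,85,85], "offset": [[1,29,-20],[1,30,-20],[1,29,-25],[0,0,-25],[0,0,-25],[0,0,0],[0,0,0]], "roll": [0.3,0.37,0,0,0,0,0]}}

```text
time: 5.9
ee_pos: [0.4584, 0.2818, 0.1181]
eef_rot: [0.682, 0.731, 0.018, 0.013]
ft_force: [1.0, 0.6, 0.5]
width: 0.0849
```

Call:
{"name": "apply_moves", "arguments": {"hand": [85,85,85,85], "offset": [[-6,6,-10],[-5,4,-10],[0,0,0],[0,0,0]], "roll": [0,0,0,0]}}

```text
time: 6.23
ee_pos: [0.4508, 0.2907, 0.1008]
eef_rot: [0.685, 0.728, 0.021, 0.014]
ft_force: [0.1, 1.0, 0.2]
width: 0.085
```

```bash
cat >> h.py <<'E'
from scipy.spatial.transform import Rotation as Rn
def st():
    s=observe(); R=Rn.from_quat(s['eef_rot']).as_matrix()
    print('t',round(float(s['time']),2),'ee',np.round(s['ee_pos']*1000,1),'toolz xy',np.round(R[:2,2],4),'toolx ang',round(float(np.degrees(np.arctan2(R[1,0],R[0,0]))),2),'F',np.round(s['ft_force'],1),'M',np.round(s['wrist_torque'],2),'w',round(float(s['width'])*1000,1),'grasp',np.round((s['ee_pos']-R[:,2]*.0187)*1000,1))
E
python3 -c "
from h import *
st(); print(observe()['joint_pos'],observe()['joint_velocities'])"
```

```text
t 6.23 ee [450.8 290.7 100.8] toolz xy [0.0486 0.0113] toolx ang 93.55 F [0.1 1.  0.2] M [-0.04  0.01  0.04] w 85.0 grasp [449.9 290.4 119.5]
[ 0.45046352  0.30361037  1.82103139 -0.01335762  0.9682887   0.39594782] [-0.0013994  -0.00478607  0.00703924  0.00535641  0.00445693  0.00470379]
```

Call:
{"name": "apply_moves", "arguments": {"hand": [85,85,85,85,85], "offset": [[-2,0.5,-14],[-2,0.5,-14],[-2,0.5,-14],[-2,0.5,-14],[0,0,0]], "roll": [0.2,0.2,0,0,0]}}

```text
time: 6.65
ee_pos: [0.4488, 0.294, 0.0509]
eef_rot: [0.672, 0.74, 0.029, 0.017]
ft_force: [0.4, -0.4, -0.3]
width: 0.085
```

```bash
python3 -c "
from h import *
st()"
```

```text
t 6.65 ee [448.8 294.   50.9] toolz xy [0.0634 0.0199] toolx ang 95.52 F [ 0.4 -0.4 -0.3] M [0.   0.08 0.03] w 85.0 grasp [447.6 293.6  69.5]
```

Call:
{"name": "apply_moves", "arguments": {"hand": [85,85,85,85,85], "offset": [[-2,-1.5,-12],[-1,-1.5,-12],[-1,-1,-11],[0,0,0],[0,0,0]], "roll": [0,0,0,0,0]}}

```text
time: 7.07
ee_pos: [0.4511, 0.2916, 0.0222]
eef_rot: [0.672, 0.739, 0.035, 0.02]
ft_force: [0.2, 0.5, -0.2]
width: 0.0847
```

```bash
python3 -c "
from h import *
st(); save('wrist','w4.png')"
```

```text
t 7.07 ee [451.1 291.6  22.2] toolz xy [0.076  0.0254] toolx ang 95.46 F [ 0.2  0.5 -0.2] M [-0.02  0.01 -0.01] w 84.7 grasp [449.7 291.2  40.8]
```

View pics/w4.png

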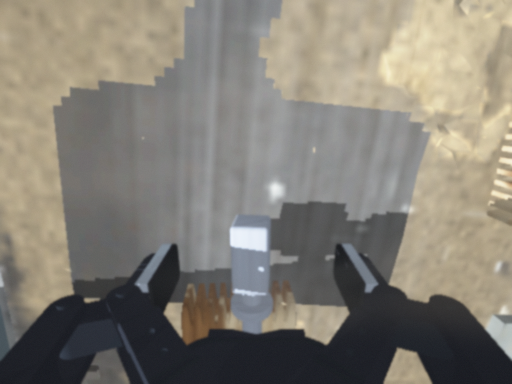

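Call:
{"name": "apply_moves", "arguments": {"hand": [85,85,60,30,15,12,12,12], "offset": [[-2,0,-5],[-1,0,-4],[0,0,0],[0,0,0],[0,0,0],[0,0,0],[0,0,0],[0,0,0]], "roll": [0,0,0,0,0,0,0,0], "newtons": 40}}

```text
time: 7.78
ee_pos: [0.4507, 0.2931, 0.0165]
eef_rot: [0.672, 0.739, 0.039, 0.021]
ft_force: [-1.1, 0.4, 1.1]
width: 0.0193
```

```bash
python3 -c "
from h import *
st()"
```

```text
t 7.78 ee [450.7 293.1  16.5] toolz xy [0.0828 0.0287] toolx ang 95.47 F [-1.1  0.4  1.1] M [-0.04  0.11  0.  ] w 19.3 grasp [449.2 292.5  35.1]
```

Call:
{"name": "apply_moves", "arguments": {"hand": [12,12,12,12,12,12], "offset": [[0,0,5],[0,0,12],[0,0,15],[0,0,15],[0,0,15],[0,0,0]], "roll": [0,0,0,0,0,0]}}

```text
time: 8.28
ee_pos: [0.4481, 0.2921, 0.0796]
eef_rot: [0.673, 0.739, 0.036, 0.019]
ft_force: [0.8, -0.0, -1.2]
width: 0.0193
```

```bash
python3 -c "
from h import *
st(); save('wrist','w5.png')
p,d=grab_frame('scene'); cv2.imwrite('pics/s5.png',cv2.resize(p[90:250,150:350,::-1],None,fx=4,fy=4)[:600])"
```

```text
t 8.28 ee [448.1 292.1  79.6] toolz xy [0.0763 0.0265] toolx ang 95.42 F [ 0.8 -0.  -1.2] M [ 0.06  0.01 -0.05] w 19.3 grasp [446.7 291.6  98.2]
```

View pics/w5.png

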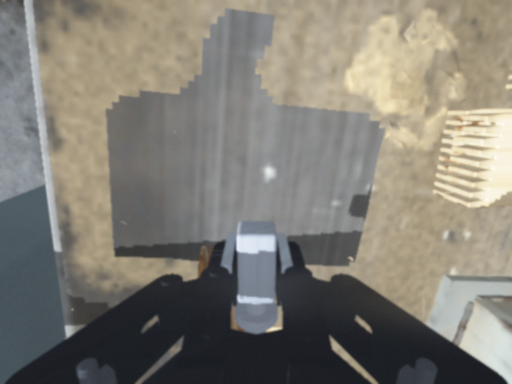

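View pics/s5.png

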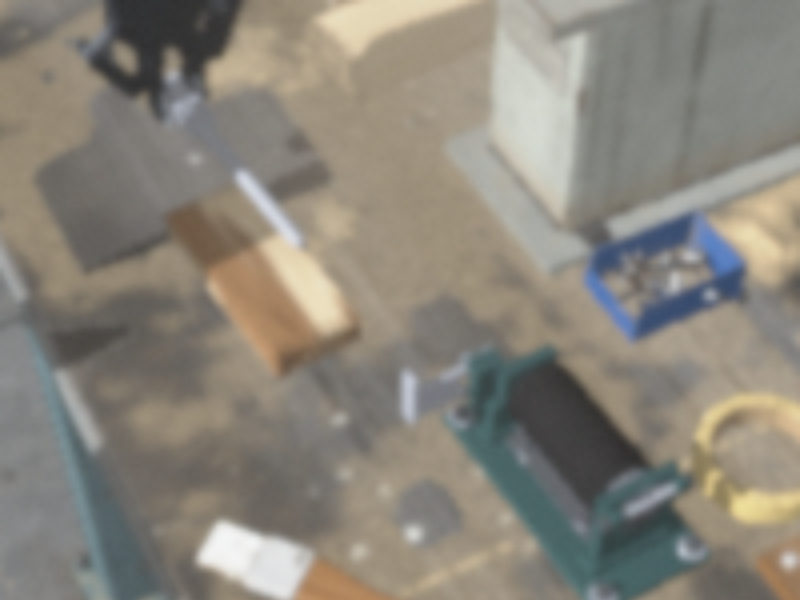

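Call:
{"name": "apply_moves", "arguments": {"hand": [12,12,12,12,12,12,12,12], "offset": [[16,-18,0],[16,-18,0],[16,-18,0],[16,-18,0],[16,-18,0],[16,-18,0],[0,0,0],[0,0,0]], "roll": [-0.3,-0.24,0,0,0,0,0,0]}}

```text
time: 9.05
ee_pos: [0.5382, 0.1771, 0.0667]
eef_rot: [0.69, 0.723, 0.025, 0.014]
ft_force: [-0.6, 0.5, -2.6]
width: 0.0192
```

```bash
cat > sc.py <<'E'
from h import *
import sys
st()
for n in ('scene','top'):
    p,d=grab_frame(n)
    cv2.imwrite(f'pics/{n[0]}{sys.argv[1]}.png',cv2.resize(p[110:260,180:340,::-1] if n=='scene' else p[140:240,150:310,::-1],None,fx=5 if n=='top' else 4,fy=5 if n=='top' else 4,interpolation=cv2.INTER_CUBIC)[:600])
    for q in sys.argv[2].split(','):
        for m in mark_of(n,q)[:2]: print(n,q,round(m['score'],2),np.round(m['position'],1),np.round(pt(n,d,m['position']),4))
    s=observe(); R=Rn.from_quat(s['eef_rot']).as_matrix(); g=s['ee_pos']-R[:,2]*.0187
    hx=R[:,0]*[1,1,0]; hx/=np.linalg.norm(hx); h=g-[0,0,.003]; nose=h-hx*.188
    print('pred nose if level',nose.round(4),proj(n,nose).round(1).tolist(),'head',h.round(4),proj(n,h).round(1).tolist())
E
python3 sc.py 6 axle_nose,axle_head,near_hole
```

```text
t 9.05 ee [538.2 177.1  66.7] toolz xy [0.0552 0.0172] toolx ang 92.69 F [-0.6  0.5 -2.6] M [0.1  0.09 0.08] w 19.2 grasp [537.1 176.7  85.4]
scene axle_nose 0.68 [171.3 270.2] [0.5785 0.0436 0.0051]
scene axle_head 0.86 [130.8 235.9] [0.5265 0.1644 0.0936]
scene near_hole 0.68 [181.2 277.5] [ 0.5449 -0.0489  0.0757]
pred nose if level [ 0.546  -0.0096  0.0834] [[169.6, 270.7]] head [0.5367 0.1782 0.0834] [[129.4, 236.9]]
top axle_nose 0.49 [170.8 243.2] [ 0.5653 -0.0057  0.0031]
top axle_nose 0.41 [220.3 272.1] [ 0.3813 -0.109   0.0116]
top axle_head 0.63 [171.7 186. ] [0.4269 0.0986 0.5107]
top near_hole 0.79 [167.  253.6] [ 0.5604 -0.0445  0.0715]
pred nose if level [ 0.5467 -0.0094  0.0841] [[169.9, 243.3]] head [0.5372 0.1784 0.0841] [[172.8, 188.5]]
```

View pics/s6.png

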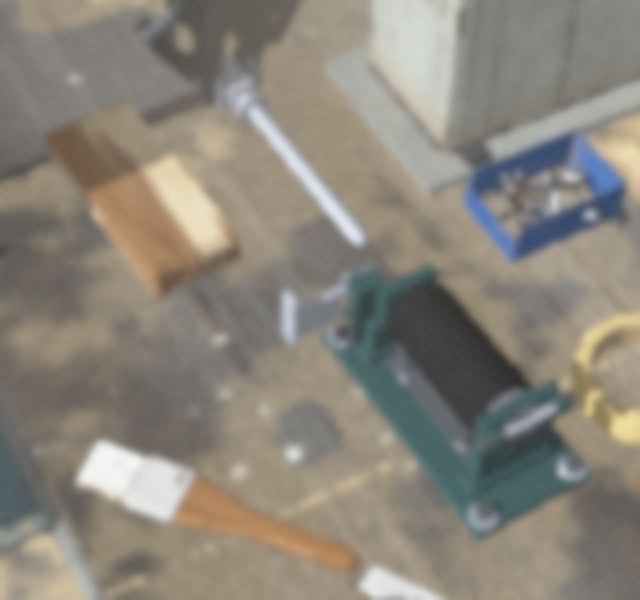

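View pics/t6.png

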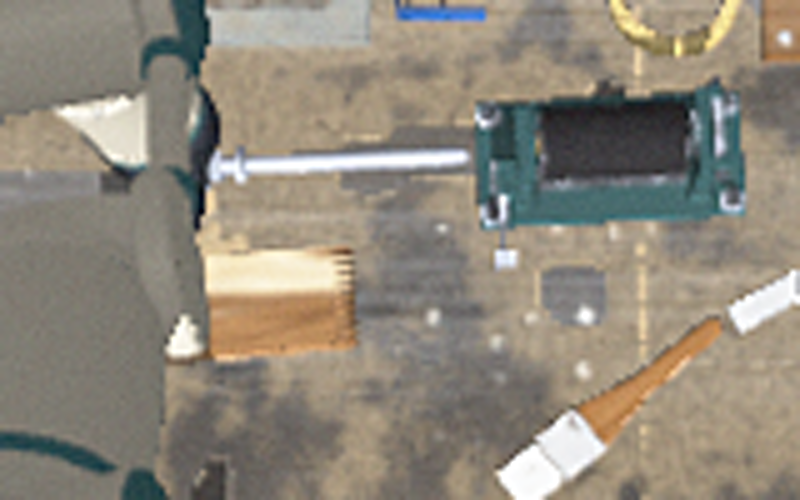

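Call:
{"name": "apply_moves", "arguments": {"hand": [12,12,12,12,12], "offset": [[5,-4,-8],[5,-4,-8],[4,-4,-6],[0,0,0],[0,0,0]], "roll": [0,0,0,0,0]}}

```text
time: 9.87
ee_pos: [0.5534, 0.1666, 0.0443]
eef_rot: [0.688, 0.725, 0.027, 0.015]
ft_force: [-0.4, 0.1, -1.6]
width: 0.0192
```

```bash
python3 sc.py 7 axle_nose
```

```text
t 9.87 ee [553.4 166.6  44.3] toolz xy [0.0593 0.018 ] toolx ang 93.02 F [-0.4  0.1 -1.6] M [0.08 0.03 0.01] w 19.2 grasp [552.3 166.2  63. ]
scene axle_nose 0.76 [176.8 277.6] [0.5867 0.0138 0.006 ]
pred nose if level [ 0.5621 -0.0214  0.0602] [[175.8, 277.5]] head [0.5521 0.1664 0.0602] [[135.8, 243.4]]
top axle_nose 0.53 [168.6 247.8] [ 0.5711 -0.0228  0.0122]
top axle_nose 0.18 [187.2 324.6] [ 0.4993 -0.2992  0.017 ]
pred nose if level [ 0.5623 -0.0211  0.0608] [[167.3, 247.0]] head [0.5523 0.1666 0.0608] [[170.3, 193.3]]
```

View pics/s7.png

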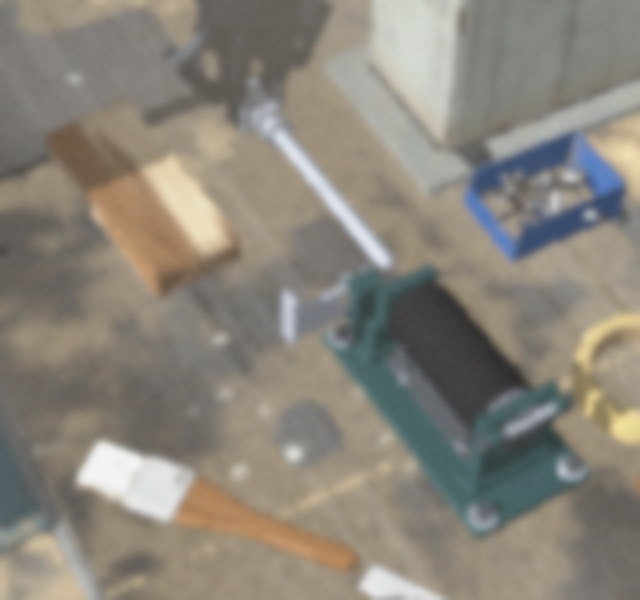

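View pics/t7.png

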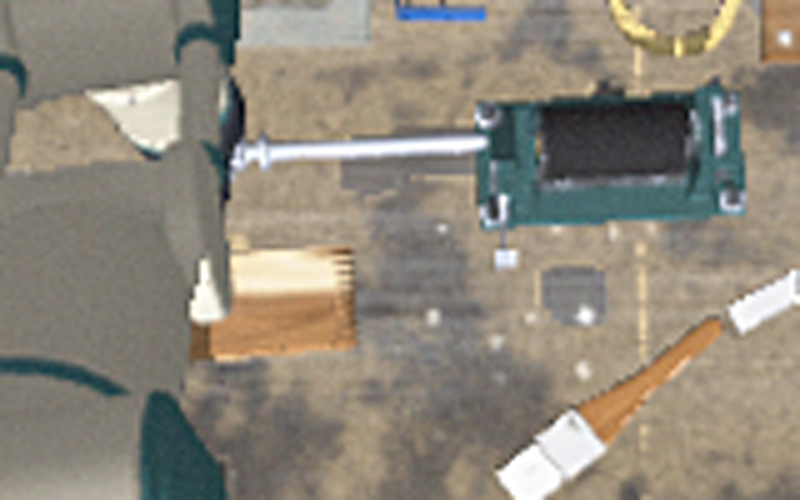

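```bash
python3 - <<'E'
from h import *
p,d=grab_frame('top')
g=p.astype(float).mean(2)
def cx(y): return .5615-.0485*(y+.11)
for y in (-.09,-.11,-.13):
    P=[[cx(y)+s*.026,y,.057] for s in (1,-1)]
    q=proj('top',P); c=int(round(q[:,1].mean())); print(y,q.round(2).tolist()); print([int(v) for v in g[155:185,c]])
s=observe(); R=Rn.from_quat(s['eef_rot']).as_matrix(); gr=s['ee_pos']-R[:,2]*.0187; hx=R[:,0]*[1,1,0]; hx/=np.linalg.norm(hx)
for L in (.08,.12,.16,.18):
    P=gr-[0,0,.003]-hx*L; q=proj('top',P)[0]; c=int(round(q[1])); print(L,P.round(4),q.round(2),[int(v) for v in g[160:178,c]])
E
```

```text
-0.09 [[160.91, 266.49], [175.18, 266.63]]
[144, 148, 172, 177, 109, 50, 31, 30, 38, 44, 48, 57, 56, 57, 64, 64, 66, 70, 61, 60, 69, 107, 104, 92, 98, 100, 94, 96, 91, 111]
-0.11 [[160.63, 272.14], [174.89, 272.33]]
[109, 133, 98, 63, 61, 49, 42, 38, 49, 48, 56, 50, 56, 59, 62, 56, 61, 63, 66, 53, 78, 121, 105, 98, 93, 96, 95, 96, 91, 159]
-0.13 [[160.34, 277.79], [174.59, 278.03]]
[144, 153, 160, 165, 104, 39, 32, 30, 43, 50, 48, 51, 53, 63, 62, 53, 63, 60, 59, 52, 102, 121, 105, 94, 97, 98, 90, 92, 109, 155]
0.08 [0.5566 0.0868 0.0609] [169.01 216.14] [146, 147, 151, 163, 164, 150, 142, 132, 173, 247, 254, 195, 146, 155, 153, 149, 154, 155]
0.12 [0.5587 0.0469 0.0609] [168.37 227.56] [136, 130, 134, 140, 141, 138, 118, 114, 221, 255, 214, 123, 111, 115, 128, 120, 114, 120]
0.16 [0.5608 0.0069 0.0609] [167.74 238.96] [143, 150, 144, 134, 130, 111, 98, 174, 254, 255, 203, 108, 121, 122, 116, 163, 144, 138]
0.18 [ 0.5619 -0.013   0.0609] [167.42 244.65] [106, 141, 178, 237, 172, 87, 84, 198, 255, 197, 99, 99, 99, 94, 89, 105, 108, 102]
```

Call:
{"name": "apply_moves", "arguments": {"hand": [12,12,12,12], "offset": [[-2,-5,0.5],[-2,-5,0.5],[0,-4,0.5],[0,0,0]], "roll": [-0.05,0,0,0]}}

```text
time: 10.45
ee_pos: [0.5489, 0.1521, 0.0478]
eef_rot: [0.689, 0.724, 0.028, 0.016]
ft_force: [-0.1, 0.5, -1.6]
width: 0.019
```

```bash
cat >> h.py <<'E'
H=np.array([.5583,-.045,.060]); A=Rn.from_euler('z',92.75,degrees=True).as_matrix()
def ax(gh=.003):
    """nose and head in stand-hole frame (x,y,z mm), assuming level axle along tool x"""
    s=observe(); R=Rn.from_quat(s['eef_rot']).as_matrix(); g=s['ee_pos']-R[:,2]*.0187
    hx=R[:,0]*[1,1,0]; hx/=np.linalg.norm(hx); h=g-[0,0,gh]; n=h-hx*.188
    # stand frame: y = (cos92.75,sin92.75), x = y rotated -90
    yv=np.array([np.cos(np.radians(92.75)),np.sin(np.radians(92.75)),0]); xv=np.array([yv[1],-yv[0],0])
    f=lambda P:np.round(np.array([(P-H)@xv,(P-H)@yv,P[2]-H[2]])*1000,1)
    print('stand-frame head',f(h),'nose(level)',f(n),'F stand',np.round([s['ft_force']@xv,s['ft_force']@yv,s['ft_force'][2]],1))
E
python3 -c "
from h import *
st();ax()"
```

```text
t 10.45 ee [548.9 152.1  47.8] toolz xy [0.0621 0.018 ] toolx ang 92.86 F [-0.1  0.5 -1.6] M [ 0.13  0.06 -0.02] w 19.0 grasp [547.8 151.8  66.5]
stand-frame head [ -1.1 197.1   3.5] nose(level) [-0.7  9.1  3.5] F stand [-0.1  0.5 -1.6]
```

Call:
{"name": "apply_moves", "arguments": {"hand": [12,12,12,12], "offset": [[1,-3,-3],[0,-4,0],[0,0,0],[0,0,0]], "roll": [0,0,0,0]}}

```text
time: 10.78
ee_pos: [0.5501, 0.1438, 0.0449]
eef_rot: [0.689, 0.724, 0.028, 0.016]
ft_force: [-0.6, -0.7, -1.4]
width: 0.0191
```

```bash
python3 -c "
from h import *
st();ax()"
```

```text
t 10.78 ee [550.1 143.8  44.9] toolz xy [0.0628 0.0181] toolx ang 92.8 F [-0.6 -0.7 -1.4] M [0.06 0.01 0.06] w 19.1 grasp [548.9 143.4  63.6]
stand-frame head [ -0.4 188.6   0.6] nose(level) [-0.2  0.6  0.6] F stand [-0.7 -0.7 -1.4]
```

Call:
{"name": "apply_moves", "arguments": {"hand": [12,12,12,12], "offset": [[0,-2,0],[0,-2,0],[0,-2,0],[0,0,0]], "roll": [0,0,0,0]}}

```text
time: 11.12
ee_pos: [0.5505, 0.1374, 0.0448]
eef_rot: [0.689, 0.724, 0.029, 0.017]
ft_force: [0.2, -0.0, -1.7]
width: 0.0192
```

```bash
python3 -c "
from h import *
st();ax()"; python3 sc.py 8 axle_nose
```

```text
t 11.12 ee [550.5 137.4  44.8] toolz xy [0.0634 0.0183] toolx ang 92.83 F [ 0.2 -0.  -1.7] M [0.12 0.01 0.04] w 19.2 grasp [549.4 137.   63.5]
stand-frame head [ -0.2 182.3   0.5] nose(level) [ 0.1 -5.7  0.5] F stand [ 0.2 -0.  -1.7]
t 11.12 ee [550.5 137.4  44.8] toolz xy [0.0634 0.0183] toolx ang 92.83 F [ 0.2 -0.  -1.7] M [0.12 0.01 0.04] w 19.2 grasp [549.4 137.   63.5]
scene axle_nose 0.49 [185.7 281.3] [ 0.5444 -0.0693  0.0789]
pred nose if level [ 0.5586 -0.0505  0.0605] [[183.3, 281.8]] head [0.5493 0.1373 0.0605] [[141.9, 247.0]]
top axle_nose 0.5 [169.4 254. ] [ 0.5508 -0.0459  0.0746]
top axle_nose 0.16 [169.2 199.9] [0.4368 0.0711 0.4949]
pred nose if level [ 0.5585 -0.0504  0.0606] [[168.3, 255.3]] head [0.5492 0.1374 0.0606] [[171.1, 201.7]]
```

View pics/s8.png

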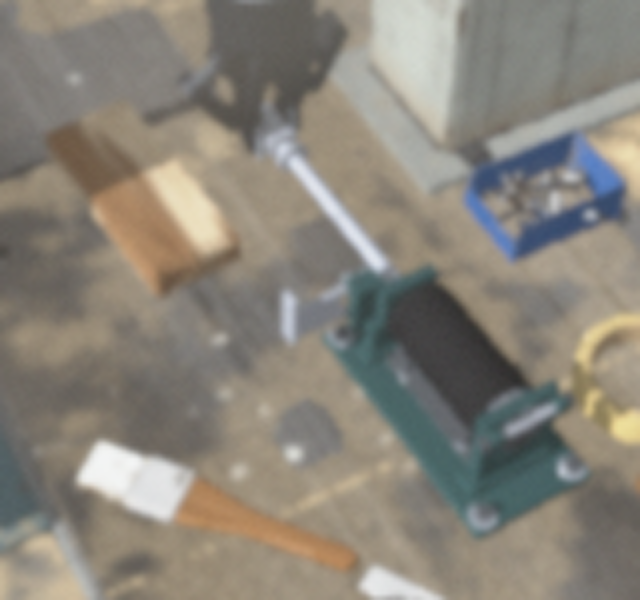

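Call:
{"name": "apply_moves", "arguments": {"hand": [12,12,12,12], "offset": [[0,-3,0],[0,-2.5,0],[0,0,0],[0,0,0]], "roll": [0,0,0,0]}}

```text
time: 11.65
ee_pos: [0.5511, 0.1321, 0.045]
eef_rot: [0.689, 0.724, 0.029, 0.017]
ft_force: [0.5, -0.2, -1.5]
width: 0.0192
```

```bash
python3 -c "
from h import *
st();ax()"
```

```text
t 11.65 ee [551.1 132.1  45. ] toolz xy [0.0646 0.0188] toolx ang 92.89 F [ 0.5 -0.2 -1.5] M [ 0.24 -0.03  0.08] w 19.2 grasp [549.9 131.7  63.6]
stand-frame head [  0.  177.    0.6] nose(level) [  0.5 -11.    0.6] F stand [ 0.5 -0.2 -1.5]
```

Call:
{"name": "apply_moves", "arguments": {"hand": [12,12,12,12], "offset": [[0,0,4],[0,0,4],[0,0,0],[0,0,0]], "roll": [0,0,0,0]}}

```text
time: 11.98
ee_pos: [0.5499, 0.1321, 0.053]
eef_rot: [0.689, 0.724, 0.028, 0.016]
ft_force: [0.4, -0.3, -4.6]
width: 0.0189
```

```bash
python3 -c "
from h import *
st();ax()"; python3 sc.py 9 axle_head
```

```text
t 11.98 ee [549.9 132.1  53. ] toolz xy [0.0619 0.0194] toolx ang 92.81 F [ 0.4 -0.3 -4.6] M [ 0.45 -0.03  0.09] w 18.9 grasp [548.7 131.8  71.6]
stand-frame head [ -1.1 177.    8.6] nose(level) [ -0.9 -11.    8.6] F stand [ 0.4 -0.3 -4.6]
t 11.98 ee [549.9 132.1  53. ] toolz xy [0.0619 0.0194] toolx ang 92.81 F [ 0.4 -0.3 -4.6] M [ 0.45 -0.03  0.09] w 18.9 grasp [548.7 131.8  71.6]
scene axle_head 0.71 [141.5 247.5] [0.5423 0.1206 0.0799]
pred nose if level [ 0.558  -0.056   0.0685] [[182.9, 282.8]] head [0.5487 0.1317 0.0685] [[141.2, 247.7]]
top axle_head 0.67 [169.  200.4] [0.4355 0.069  0.5013]
top axle_head 0.34 [170.5 256.7] [ 0.5476 -0.0553  0.072 ]
pred nose if level [ 0.558  -0.056   0.0684] [[167.9, 256.9]] head [0.5487 0.1318 0.0684] [[170.7, 202.9]]
```

View pics/s9.png

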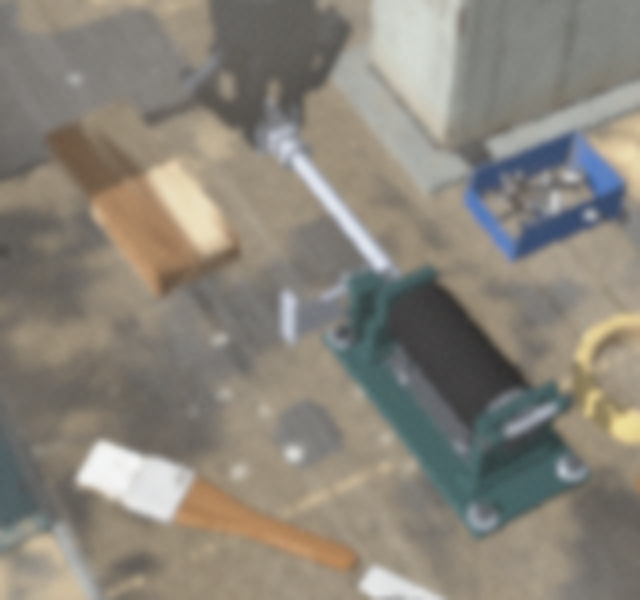

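Call:
{"name": "apply_moves", "arguments": {"hand": [12,12,12,12,12], "offset": [[0.5,-3,0],[0,-3,0],[0,-3,0],[0,0,0],[0,0,0]], "roll": [0,0,0,0,0]}}

```text
time: 12.6
ee_pos: [0.5502, 0.1231, 0.0525]
eef_rot: [0.69, 0.724, 0.029, 0.015]
ft_force: [0.9, 1.2, -3.4]
width: 0.0192
```

```bash
python3 -c "
from h import *
st();ax()"
```

```text
t 12.6 ee [550.2 123.1  52.5] toolz xy [0.0611 0.0209] toolx ang 92.79 F [ 0.9  1.2 -3.4] M [ 0.66 -0.01  0.13] w 19.2 grasp [549.1 122.7  71.1]
stand-frame head [ -1.2 168.    8.1] nose(level) [ -1.1 -20.    8.1] F stand [ 1.   1.2 -3.4]
```

Call:
{"name": "apply_moves", "arguments": {"hand": [12,12,12,12,12], "offset": [[1,-2,0],[0,-2,0],[0,-2,0],[0,0,0],[0,0,0]], "roll": [0,0,0,0,0]}}

```text
time: 13.02
ee_pos: [0.5505, 0.1166, 0.0521]
eef_rot: [0.69, 0.723, 0.028, 0.014]
ft_force: [0.4, 0.6, -3.3]
width: 0.0193
```

```bash
python3 -c "
from h import *
st();ax()"; python3 sc.py 10 roller
```

```text
t 13.02 ee [550.5 116.6  52.1] toolz xy [0.0594 0.0215] toolx ang 92.72 F [ 0.4  0.6 -3.3] M [0.63 0.06 0.08] w 19.3 grasp [549.4 116.2  70.8]
stand-frame head [ -1.1 161.4   7.8] nose(level) [ -1.2 -26.6   7.8] F stand [ 0.4  0.6 -3.3]
t 13.02 ee [550.5 116.6  52.1] toolz xy [0.0594 0.0215] toolx ang 92.72 F [ 0.4  0.6 -3.3] M [0.63 0.06 0.08] w 19.3 grasp [549.4 116.2  70.8]
scene roller 0.77 [199.9 298.7] [ 0.5578 -0.1341  0.0833]
scene roller 0.53 [144.7 250. ] [0.5431 0.1065 0.0788]
pred nose if level [ 0.5584 -0.0716  0.0678] [[187.0, 285.9]] head [0.5494 0.1162 0.0678] [[144.6, 250.3]]
top roller 0.72 [167.4 272.4] [ 0.5556 -0.1094  0.0825]
top roller 0.5 [192.2 250.7] [ 0.4757 -0.034   0.0481]
pred nose if level [ 0.5584 -0.0716  0.0678] [[167.8, 261.4]] head [0.5494 0.1162 0.0678] [[170.5, 207.4]]
```

View pics/s10.png

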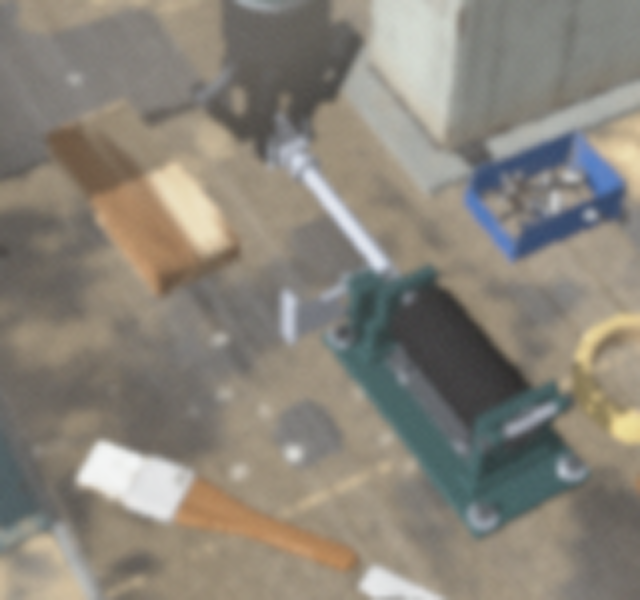

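```bash
cat > rl.py <<'E'
from h import *
for n in ('scene','top'):
    p,d=grab_frame(n)
    r=regions_of(n,'roller')
    for k in r[:1]:
        C=cloud(n,d,k['pixels']); C=C[C[:,2]>.075]; print(n,k['score'],k['pixels'].sum(),np.percentile(C[:,1],[1,3,50,97,99]).round(4),'z',np.percentile(C[:,2],[50,90,98]).round(4))
    cv2.imwrite('pics/rl_%s.png'%n,cv2.resize(p[165:250,255:345,::-1] if n=='scene' else p[150:200,230:310,::-1],None,fx=8 if n=='top' else 7,fy=8 if n=='top' else 7,interpolation=cv2.INTER_CUBIC)[:600])
E
python3 rl.py
```

```text
scene 0.64 684 [-0.1688 -0.1668 -0.1201 -0.0712 -0.069 ] z [0.0818 0.0846 0.0859]
top 0.72 431 [-0.1635 -0.1602 -0.1117 -0.0667 -0.0633] z [0.0807 0.0849 0.0864]
```

View pics/rl_scene.png

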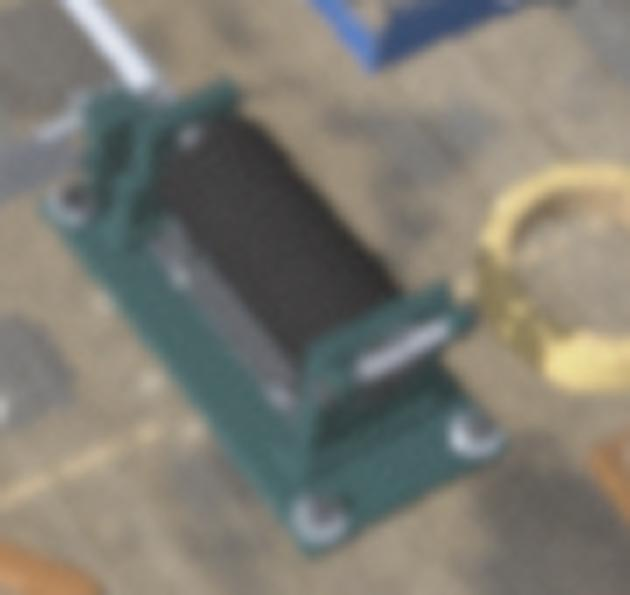

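Call:
{"name": "apply_moves", "arguments": {"hand": [12,12,12,12,12], "offset": [[0.3,-3,-1],[0.2,-3,-1],[0.2,-3,0],[0,0,0],[0,0,0]], "roll": [0,0,0,0,0]}}

```text
time: 13.83
ee_pos: [0.5513, 0.1066, 0.0502]
eef_rot: [0.69, 0.723, 0.028, 0.014]
ft_force: [0.3, 0.6, -3.2]
width: 0.019
```

```bash
python3 -c "
from h import *
st();ax()"
```

```text
t 13.83 ee [551.3 106.6  50.2] toolz xy [0.0595 0.021 ] toolx ang 92.76 F [ 0.3  0.6 -3.2] M [ 0.43  0.07 -0.03] w 19.0 grasp [550.1 106.3  68.9]
stand-frame head [ -0.9 151.5   5.9] nose(level) [ -0.9 -36.5   5.9] F stand [ 0.3  0.6 -3.2]
```

Call:
{"name": "apply_moves", "arguments": {"hand": [12,12,12,12,12,12,12], "offset": [[0.3,-5,-0.5],[0.3,-5,-0.3],[0.3,-5,-0.3],[0.3,-5,-0.3],[0.3,-5,-0.3],[0,0,0],[0,0,0]], "roll": [0,0,0,0,0,0,0]}}

```text
time: 14.42
ee_pos: [0.553, 0.0781, 0.0486]
eef_rot: [0.69, 0.723, 0.028, 0.015]
ft_force: [-0.7, 0.4, -3.5]
width: 0.0194
```

```bash
python3 -c "
from h import *
st();ax()"
```

```text
t 14.42 ee [553.   78.1  48.6] toolz xy [0.0599 0.0203] toolx ang 92.73 F [-0.7  0.4 -3.5] M [0.37 0.04 0.07] w 19.4 grasp [551.9  77.8  67.3]
stand-frame head [ -0.5 122.9   4.3] nose(level) [ -0.5 -65.1   4.3] F stand [-0.7  0.4 -3.5]
```

Threading freely. Continue to just short of the far bush.

Call:
{"name": "apply_moves", "arguments": {"hand": [12,12,12,12,12,12,12,12], "offset": [[0.3,-5,-0.2],[0.3,-5,-0.2],[0.2,-5,-0.2],[0.2,-5,-0.2],[0.2,-5,-0.2],[0.2,-4,-0.2],[0,0,0],[0,0,0]], "roll": [0,0,0,0,0,0,0,0]}}

```text
time: 15.08
ee_pos: [0.5547, 0.0457, 0.0474]
eef_rot: [0.69, 0.723, 0.028, 0.015]
ft_force: [0.9, -0.1, -1.8]
width: 0.0192
```

```bash
python3 -c "
from h import *
st();ax()"; python3 rl.py
```

```text
t 15.08 ee [554.7  45.7  47.4] toolz xy [0.06   0.0202] toolx ang 92.73 F [ 0.9 -0.1 -1.8] M [0.36 0.02 0.02] w 19.2 grasp [553.5  45.3  66. ]
stand-frame head [-0.4 90.5  3. ] nose(level) [ -0.5 -97.5   3. ] F stand [ 0.9 -0.1 -1.8]
scene 0.66 678 [-0.1714 -0.1678 -0.1209 -0.0703 -0.0683] z [0.0815 0.0842 0.0855]
top 0.79 430 [-0.1635 -0.1606 -0.1119 -0.0662 -0.0633] z [0.0807 0.0846 0.0861]
```

View pics/rl_scene.png

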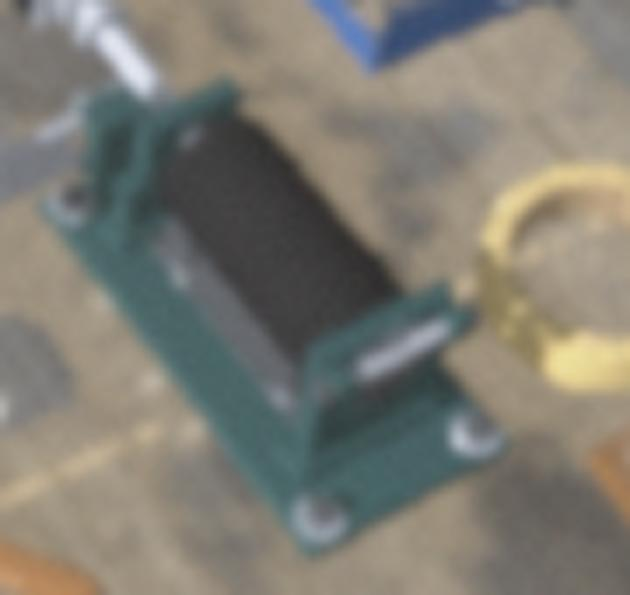

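Call:
{"name": "apply_moves", "arguments": {"hand": [12,12,12,12,12], "offset": [[0.2,-4,-0.2],[0.2,-4,-0.2],[0.2,-4,-0.2],[0,0,0],[0,0,0]], "roll": [0,0,0,0,0]}}

```text
time: 15.7
ee_pos: [0.5552, 0.0336, 0.0468]
eef_rot: [0.689, 0.724, 0.028, 0.015]
ft_force: [0.2, 0.7, -2.4]
width: 0.0192
```

```bash
python3 -c "
from h import *
st();ax()"
```

```text
t 15.7 ee [555.2  33.6  46.8] toolz xy [0.0601 0.0203] toolx ang 92.85 F [ 0.2  0.7 -2.4] M [ 0.29  0.03 -0.05] w 19.2 grasp [554.1  33.2  65.5]
stand-frame head [-0.4 78.4  2.5] nose(level) [-1.000e-01 -1.096e+02  2.500e+00] F stand [ 0.2  0.7 -2.4]
```

Call:
{"name": "apply_moves", "arguments": {"hand": [12,12,12,12], "offset": [[0.2,-3,-0.1],[0.2,-3,-0.1],[0,0,0],[0,0,0]], "roll": [0,0,0,0]}}

```text
time: 16.03
ee_pos: [0.5556, 0.0269, 0.0466]
eef_rot: [0.689, 0.724, 0.028, 0.015]
ft_force: [0.9, 0.0, -1.6]
width: 0.0193
```

```bash
python3 -c "
from h import *
st();ax()"
```

```text
t 16.03 ee [555.6  26.9  46.6] toolz xy [0.0599 0.0205] toolx ang 92.83 F [ 0.9  0.  -1.6] M [ 0.32  0.03 -0.  ] w 19.3 grasp [554.4  26.5  65.3]
stand-frame head [-0.4 71.6  2.3] nose(level) [  -0.2 -116.4    2.3] F stand [ 0.9 -0.  -1.6]
```

Call:
{"name": "apply_moves", "arguments": {"hand": [12,12,12,12], "offset": [[0.1,-2.5,0],[0.1,-2.5,0],[0,0,0],[0,0,0]], "roll": [0,0,0,0]}}

```text
time: 16.37
ee_pos: [0.5556, 0.0215, 0.0465]
eef_rot: [0.689, 0.724, 0.028, 0.014]
ft_force: [0.2, 0.4, -2.9]
width: 0.0193
```

```bash
python3 -c "
from h import *
st();ax()"
```

```text
t 16.37 ee [555.6  21.5  46.5] toolz xy [0.0594 0.0206] toolx ang 92.84 F [ 0.2  0.4 -2.9] M [0.29 0.02 0.  ] w 19.3 grasp [554.5  21.2  65.1]
stand-frame head [-0.7 66.3  2.1] nose(level) [  -0.4 -121.7    2.1] F stand [ 0.2  0.4 -2.9]
```

Call:
{"name": "apply_moves", "arguments": {"hand": [12,12,12,12,12], "offset": [[0.1,-1.5,0],[0.1,-1.5,0],[0,-1.5,0],[0,-1.5,0],[0,0,0]], "roll": [0,0,0,0,0]}}

```text
time: 16.78
ee_pos: [0.556, 0.0189, 0.0469]
eef_rot: [0.69, 0.723, 0.031, 0.012]
ft_force: [0.8, -1.0, -0.9]
width: 0.0193
```

```bash
python3 -c "
from h import *
st();ax()"
```

```text
t 16.78 ee [556.   18.9  46.9] toolz xy [0.0602 0.027 ] toolx ang 92.77 F [ 0.8 -1.  -0.9] M [-0.23  0.1  -0.06] w 19.3 grasp [554.9  18.4  65.5]
stand-frame head [-0.4 63.4  2.5] nose(level) [  -0.3 -124.6    2.5] F stand [ 0.8 -1.1 -0.9]
```

Call:
{"name": "apply_moves", "arguments": {"hand": [12,12,12,12,12], "offset": [[0,2,-1],[0,1,-2],[0,0,-2],[0,0,-2],[0,0,0]], "roll": [0,0,0,0,0]}}

```text
time: 17.2
ee_pos: [0.5569, 0.0207, 0.0441]
eef_rot: [0.69, 0.723, 0.031, 0.015]
ft_force: [-1.7, -0.7, 2.3]
width: 0.0192
```

```bash
python3 -c "
from h import *
st();ax()"; python3 rl.py
```

```text
t 17.2 ee [556.9  20.7  44.1] toolz xy [0.0639 0.0237] toolx ang 92.78 F [-1.7 -0.7  2.3] M [-0.    0.32 -0.13] w 19.2 grasp [555.7  20.3  62.8]
stand-frame head [ 0.6 65.3 -0.2] nose(level) [   0.7 -122.7   -0.2] F stand [-1.7 -0.6  2.3]
scene 0.85 642 [-0.169  -0.167  -0.122  -0.0724 -0.0696] z [0.082  0.0847 0.0858]
```

View pics/rl_scene.png

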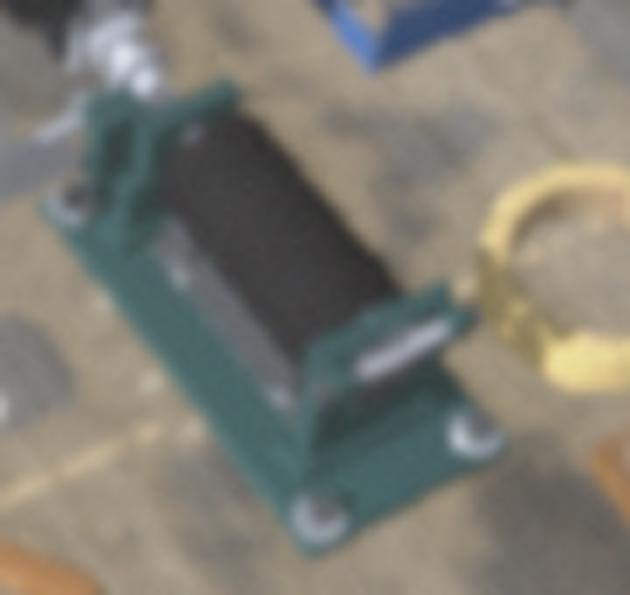

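Call:
{"name": "apply_moves", "arguments": {"hand": [12,12,12], "offset": [[-0.3,0,-3],[-0.3,0,-3],[0,0,0]], "roll": [0,0,0], "newtons": 22}}

```text
time: 17.65
ee_pos: [0.5572, 0.0211, 0.0405]
eef_rot: [0.69, 0.723, 0.032, 0.016]
ft_force: [-3.0, -0.2, 4.7]
width: 0.0195
```

```bash
python3 -c "
from h import *
st();ax()"
```

```text
t 17.65 ee [557.2  21.1  40.5] toolz xy [0.067  0.0243] toolx ang 92.72 F [-3.  -0.2  4.7] M [-0.06  0.43 -0.21] w 19.5 grasp [556.   20.7  59.2]
stand-frame head [ 0.8 65.7 -3.8] nose(level) [   0.8 -122.3   -3.8] F stand [-3.  -0.   4.7]
```

Call:
{"name": "apply_moves", "arguments": {"hand": [12,12,12], "offset": [[-1.5,0,-1.5],[-0.5,0,-1],[0,0,0]], "roll": [0,0,0]}}

```text
time: 17.9
ee_pos: [0.5573, 0.0211, 0.0405]
eef_rot: [0.69, 0.723, 0.034, 0.018]
ft_force: [-3.0, -0.0, 3.0]
width: 0.0193
```

```bash
python3 -c "
from h import *
st();ax()"; python3 rl.py
```

```text
t 17.9 ee [557.3  21.1  40.5] toolz xy [0.0724 0.024 ] toolx ang 92.72 F [-3. -0.  3.] M [-0.05  0.46 -0.22] w 19.3 grasp [556.   20.7  59.1]
stand-frame head [ 0.8 65.7 -3.9] nose(level) [   0.7 -122.3   -3.9] F stand [-3.   0.1  3. ]
scene 0.87 579 [-0.1678 -0.1663 -0.1233 -0.0723 -0.0703] z [0.0846 0.0882 0.09  ]
top 0.59 450 [-0.1632 -0.1601 -0.1148 -0.0633 -0.0632] z [0.0835 0.0884 0.0899]
```

View pics/rl_scene.png

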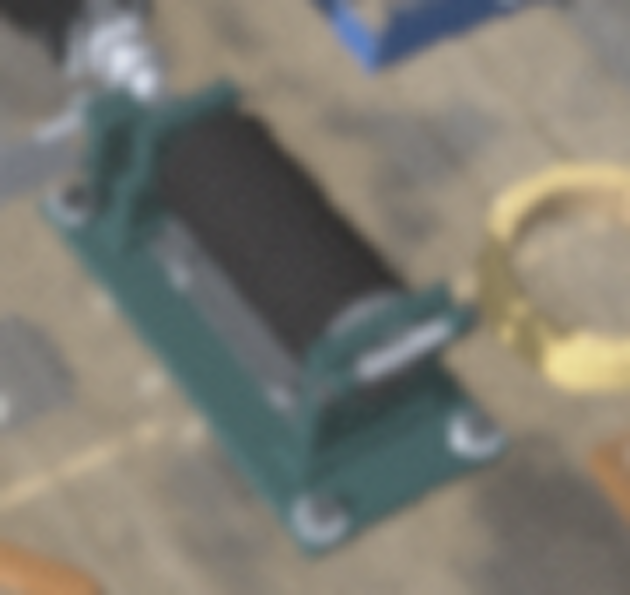

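```bash
cat > rf.py <<'E'
from h import *
from scipy.optimize import least_squares
def rfit(n,save=None):
    p,d=grab_frame(n)
    hsv=cv2.cvtColor(p,cv2.COLOR_RGB2HSV)
    C=[];m=(p.max(2)<95)&(hsv[...,1]<110)
    D=cloud(n,d,m); D=D[(D[:,2]>.062)&(D[:,2]<.105)&(D[:,1]>-.172)&(D[:,1]<-.062)&(abs(D[:,0]-.562)<.034)]
    def f(q):
        u=np.array([q[1],1,q[3]]);u/=np.linalg.norm(u); w=D-np.array([q[0],-.115,q[2]]); return np.linalg.norm(np.cross(w,u),axis=1)-.026
    q=least_squares(f,[.5615,-.0485,.057,0],loss='soft_l1',f_scale=.001).x
    e=lambda y:np.array([q[0]+q[1]*(y+.115),y,q[2]+q[3]*(y+.115)])
    yv=np.array([np.cos(np.radians(92.75)),np.sin(np.radians(92.75)),0]); xv=np.array([yv[1],-yv[0],0])
    g=lambda P:np.round(np.array([(P-H)@xv,P[2]-H[2]])*1000,1)
    print(n,len(D),'far end (x,z) stand-rel',g(e(-.168)),'near end',g(e(-.066)),'rms',np.sqrt(np.mean(f(q)**2)).round(4))
if __name__=='__main__':
    for n in ('scene','top'): rfit(n)
E
python3 rf.py
```

```text
scene 618 far end (x,z) stand-rel [-2.1  3.5] near end [-1.2 -0.8] rms 0.0014
top 420 far end (x,z) stand-rel [1.3 3.2] near end [ 1.2 -1.2] rms 0.0021
```

Call:
{"name": "apply_moves", "arguments": {"hand": [12,12,12], "offset": [[-1,0,-4],[-1,0,-3],[-0.5,0,-1.5]], "roll": [0,0,0]}}

```text
time: 18.45
ee_pos: [0.5579, 0.0213, 0.0352]
eef_rot: [0.69, 0.723, 0.036, 0.021]
ft_force: [-5.0, 1.2, 12.7]
width: 0.0193
```

```bash
python3 -c "
from h import *
st();ax()"; python3 rf.py
```

```text
t 18.45 ee [557.9  21.3  35.2] toolz xy [0.0797 0.024 ] toolx ang 92.7 F [-5.   1.2 12.7] M [-0.33  0.56 -0.3 ] w 19.3 grasp [556.4  20.9  53.8]
stand-frame head [ 1.3 65.9 -9.2] nose(level) [   1.1 -122.1   -9.2] F stand [-4.9  1.4 12.7]
scene 606 far end (x,z) stand-rel [-2.8 12.1] near end [-1.5  0.4] rms 0.0012
top 424 far end (x,z) stand-rel [-0.1 12. ] near end [1.7 0.3] rms 0.002
```

Call:
{"name": "apply_moves", "arguments": {"hand": [12,12,12], "offset": [[-2,0,2.5],[-2,0,0.5],[-1,0,-0.5]], "roll": [0,0,0]}}

```text
time: 18.8
ee_pos: [0.5565, 0.0213, 0.0382]
eef_rot: [0.69, 0.723, 0.039, 0.023]
ft_force: [2.0, 1.2, 0.2]
width: 0.0193
```

```bash
python3 -c "
from h import *
st();ax()"; python3 rf.py
```

```text
t 18.8 ee [556.5  21.3  38.2] toolz xy [0.0874 0.0239] toolx ang 92.72 F [2.  1.2 0.2] M [ 0.36 -0.26  0.15] w 19.3 grasp [554.9  20.8  56.8]
stand-frame head [-0.3 65.9 -6.2] nose(level) [  -0.4 -122.1   -6.2] F stand [2.1 1.2 0.2]
scene 619 far end (x,z) stand-rel [-2.4  8. ] near end [-2.   0.1] rms 0.0013
top 423 far end (x,z) stand-rel [0.6 7.7] near end [ 0.5 -0.5] rms 0.0021
```

Call:
{"name": "apply_moves", "arguments": {"hand": [12,12,12], "offset": [[0,-2,0],[0,-2,0],[0,-2,0]], "roll": [0,0,0]}}

```text
time: 19.15
ee_pos: [0.5571, 0.0186, 0.0381]
eef_rot: [0.691, 0.722, 0.041, 0.021]
ft_force: [2.3, 12.1, 2.6]
width: 0.0193
```

```bash
python3 -c "
from h import *
st();ax()"; python3 rf.py
```

```text
t 19.15 ee [557.1  18.6  38.1] toolz xy [0.0876 0.0305] toolx ang 92.59 F [ 2.3 12.1  2.6] M [ 1.95 -0.33  0.47] w 19.3 grasp [555.4  18.1  56.8]
stand-frame head [ 0.2 63.1 -6.2] nose(level) [  -0.4 -124.9   -6.2] F stand [ 2.8 12.   2.6]
scene 611 far end (x,z) stand-rel [-2.1  7.9] near end [-1.7 -0.5] rms 0.0013
top 430 far end (x,z) stand-rel [0.9 7.3] near end [ 1.4 -0.7] rms 0.0022
```

Call:
{"name": "apply_moves", "arguments": {"hand": [12,12,12,12,12], "offset": [[0,2.5,0],[-1.5,0,1],[-1.5,0,0.5],[-0.5,0,0],[0,0,0]], "roll": [0,0.2,0.2,0.1,0]}}

```text
time: 19.67
ee_pos: [0.5533, 0.0209, 0.0388]
eef_rot: [0.673, 0.738, 0.041, 0.02]
ft_force: [1.9, 1.7, -1.2]
width: 0.0193
```

```bash
python3 -c "
from h import *
st();ax()"; python3 rf.py
```

```text
t 19.67 ee [553.3  20.9  38.8] toolz xy [0.0853 0.0342] toolx ang 95.41 F [ 1.9  1.7 -1.2] M [ 0.59 -0.27  0.19] w 19.3 grasp [551.7  20.2  57.4]
stand-frame head [-3.5 65.5 -5.6] nose(level) [   5.2 -122.3   -5.6] F stand [ 2.   1.6 -1.2]
scene 605 far end (x,z) stand-rel [3.3 7.2] near end [-0.9  0.3] rms 0.0014
top 409 far end (x,z) stand-rel [5.5 6.3] near end [ 2.  -0.2] rms 0.0024
```

Call:
{"name": "apply_moves", "arguments": {"hand": [12,12,12,12,12], "offset": [[0,0,1],[0,0,0],[0,-2,0],[0,-2,0],[0,-1.5,0]], "roll": [0,0,0,0,0]}}

```text
time: 20.18
ee_pos: [0.5534, 0.0185, 0.0397]
eef_rot: [0.674, 0.737, 0.044, 0.018]
ft_force: [4.2, 8.3, -0.8]
width: 0.0191
```

```bash
python3 -c "
from h import *
st();ax()"; python3 rf.py
```

```text
t 20.18 ee [553.4  18.5  39.7] toolz xy [0.0852 0.0407] toolx ang 95.23 F [ 4.2  8.3 -0.8] M [ 1.34 -0.39  0.47] w 19.1 grasp [551.8  17.8  58.3]
stand-frame head [-3.5 63.  -4.7] nose(level) [   4.7 -124.8   -4.7] F stand [ 4.6  8.1 -0.8]
scene 627 far end (x,z) stand-rel [3.  6.1] near end [-0.7  0.1] rms 0.0014
top 416 far end (x,z) stand-rel [5.5 5.1] near end [ 2.  -0.2] rms 0.002
```

Call:
{"name": "apply_moves", "arguments": {"hand": [12,12,12,12,12], "offset": [[0,2.5,0],[-1,0,1.3],[-1,0,1.3],[0,0,0.4],[0,0,0]], "roll": [0,0.15,0.15,0.0,0]}}

```text
time: 20.7
ee_pos: [0.551, 0.0206, 0.0426]
eef_rot: [0.663, 0.747, 0.043, 0.017]
ft_force: [3.5, 0.8, -3.1]
width: 0.0192
```

```bash
python3 -c "
from h import *
st();ax()"; python3 rf.py
```

```text
t 20.7 ee [551.   20.6  42.6] toolz xy [0.0832 0.0423] toolx ang 96.94 F [ 3.5  0.8 -3.1] M [ 0.67 -0.39  0.22] w 19.2 grasp [549.4  19.8  61.2]
stand-frame head [-5.8 65.2 -1.8] nose(level) [   8.  -122.3   -1.8] F stand [ 3.6  0.7 -3.1]
scene 611 far end (x,z) stand-rel [6.9 1. ] near end [-0.6 -0.4] rms 0.0015
top 400 far end (x,z) stand-rel [10.   0.4] near end [ 2.3 -1.3] rms 0.0021
```

Call:
{"name": "apply_moves", "arguments": {"hand": [12,12,12,12,12], "offset": [[0.8,0,0],[0,0,0],[0,-2,0],[0,-2,0],[0,-1.5,0]], "roll": [-0.05,0,0,0,0]}}

```text
time: 21.22
ee_pos: [0.552, 0.0153, 0.0426]
eef_rot: [0.665, 0.745, 0.044, 0.017]
ft_force: [3.0, 2.6, -2.7]
width: 0.0195
```

```bash
python3 -c "
from h import *
st();ax()"; python3 rf.py
```

```text
t 21.22 ee [552.   15.3  42.6] toolz xy [0.0836 0.0429] toolx ang 96.62 F [ 3.   2.6 -2.7] M [ 0.84 -0.37  0.26] w 19.5 grasp [550.4  14.5  61.2]
stand-frame head [-5.  59.8 -1.8] nose(level) [   7.7 -127.8   -1.8] F stand [ 3.1  2.5 -2.7]
scene 613 far end (x,z) stand-rel [6.  0.9] near end [-0.6 -0.5] rms 0.0015
top 408 far end (x,z) stand-rel [9.1 0.8] near end [ 2.5 -1.1] rms 0.0022
```

Call:
{"name": "apply_moves", "arguments": {"hand": [12,12,12,12], "offset": [[0.3,-2,0],[0.3,-2,0],[0.3,-2,0],[0,0,0]], "roll": [0,0,0,0]}}

```text
time: 21.65
ee_pos: [0.5529, 0.0087, 0.0426]
eef_rot: [0.665, 0.745, 0.044, 0.017]
ft_force: [3.7, 1.6, -2.5]
width: 0.0191
```

```bash
python3 -c "
from h import *
st();ax()"; python3 rf.py
```

```text
t 21.65 ee [552.9   8.7  42.6] toolz xy [0.0834 0.043 ] toolx ang 96.6 F [ 3.7  1.6 -2.5] M [ 0.58 -0.39  0.21] w 19.1 grasp [551.3   7.8  61.2]
stand-frame head [-4.4 53.1 -1.8] nose(level) [   8.2 -134.5   -1.8] F stand [ 3.7  1.5 -2.5]
scene 616 far end (x,z) stand-rel [5.9 0.8] near end [-0.7 -0.9] rms 0.0015
top 406 far end (x,z) stand-rel [ 8.4 -0.2] near end [ 2.9 -1.2] rms 0.0023
```

Call:
{"name": "apply_moves", "arguments": {"hand": [12,12,12,12,12], "offset": [[0.8,-2,0],[0.5,-2,0],[0.4,-2,0],[0.3,-2,0],[0,0,0]], "roll": [0,0,0,0,0]}}

```text
time: 22.17
ee_pos: [0.5541, 0.0008, 0.0426]
eef_rot: [0.665, 0.745, 0.044, 0.016]
ft_force: [2.6, 1.6, -1.7]
width: 0.0191
```

```bash
python3 -c "
from h import *
st();ax()"; python3 rf.py
```

```text
t 22.17 ee [554.1   0.8  42.6] toolz xy [0.0817 0.0444] toolx ang 96.54 F [ 2.6  1.6 -1.7] M [ 0.65 -0.31  0.09] w 19.1 grasp [ 5.526e+02 -1.000e-01  6.130e+01]
stand-frame head [-3.6 45.2 -1.7] nose(level) [   8.9 -142.4   -1.7] F stand [ 2.7  1.5 -1.7]
scene 622 far end (x,z) stand-rel [5.8 0.6] near end [-0.1 -1.2] rms 0.0016
top 399 far end (x,z) stand-rel [ 9.4 -0.1] near end [ 2.3 -1.9] rms 0.0023
```

Call:
{"name": "apply_moves", "arguments": {"hand": [12,12,12,12], "offset": [[0.5,-2,0],[0.4,-2,0],[0.3,-2,0],[0.3,-1.5,0]], "roll": [0,0,0,0]}}

```text
time: 22.6
ee_pos: [0.555, -0.0062, 0.0427]
eef_rot: [0.666, 0.745, 0.044, 0.015]
ft_force: [2.5, 6.7, -0.8]
width: 0.0191
```

```bash
python3 -c "
from h import *
st();ax()"
```

```text
t 22.6 ee [555.   -6.2  42.7] toolz xy [0.0804 0.046 ] toolx ang 96.52 F [ 2.5  6.7 -0.8] M [ 1.52 -0.21  0.1 ] w 19.1 grasp [553.4  -7.1  61.3]
stand-frame head [-3.  38.1 -1.7] nose(level) [   9.3 -149.5   -1.7] F stand [ 2.8  6.6 -0.8]
```

Call:
{"name": "apply_moves", "arguments": {"hand": [12,12,12], "offset": [[0.2,-1.5,0],[0.2,-2,0],[0,-2,0]], "roll": [0,0,0]}}

```text
time: 22.85
ee_pos: [0.5551, -0.0062, 0.0431]
eef_rot: [0.668, 0.743, 0.048, 0.011]
ft_force: [3.4, 10.4, -0.9]
width: 0.0195
```

```bash
python3 -c "
from h import *
st();ax()"; python3 sc.py 11 axle_head; cat > wz.py <<'E'
from h import *
import sys
p,d=save('wrist',sys.argv[1]+'.png')
E
python3 wz.py w11
```

```text
t 22.85 ee [555.1  -6.2  43.1] toolz xy [0.0799 0.0572] toolx ang 96.23 F [ 3.4 10.4 -0.9] M [ 1.92 -0.47  0.27] w 19.5 grasp [553.6  -7.2  61.7]
stand-frame head [-2.9 38.  -1.3] nose(level) [   8.5 -149.7   -1.3] F stand [ 3.9 10.2 -0.9]
t 22.85 ee [555.1  -6.2  43.1] toolz xy [0.0799 0.0572] toolx ang 96.23 F [ 3.4 10.4 -0.9] M [ 1.92 -0.47  0.27] w 19.5 grasp [553.6  -7.2  61.7]
scene axle_head 0.5 [175.8 271.2] [ 0.5382 -0.026   0.0782]
pred nose if level [ 0.574  -0.1941  0.0586] [[219.8, 315.6]] head [ 0.5536 -0.0072  0.0586] [[173.9, 272.3]]
pred nose if level [ 0.574  -0.1941  0.0586] [[164.1, 296.1]] head [ 0.5536 -0.0072  0.0586] [[169.9, 243.0]]
```

View pics/w11.png

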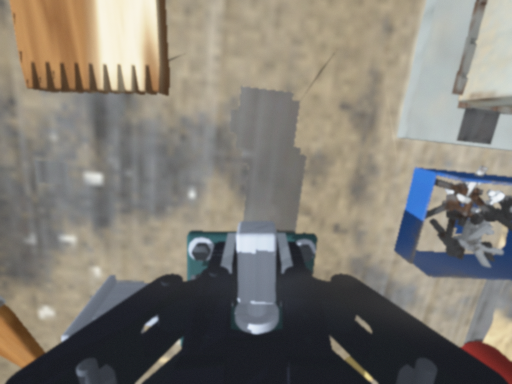

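View pics/s11.png

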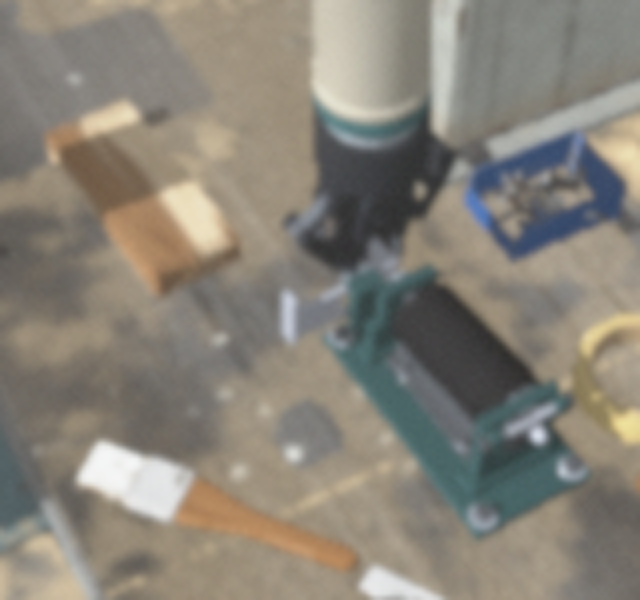

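Call:
{"name": "apply_moves", "arguments": {"hand": [12,25,40,55,60,60], "offset": [[0,0,0],[0,0,0],[0,0,0],[0,0,0],[0,0,0],[0,0,0]], "roll": [0,0,0,0,0,0]}}

```text
time: 23.6
ee_pos: [0.5524, -0.0089, 0.0427]
eef_rot: [0.666, 0.744, 0.044, 0.011]
ft_force: [0.4, 0.3, -0.2]
width: 0.0599
```

```bash
python3 -c "
from h import *
st();ax()"; python3 wz.py w12
```

```text
t 23.6 ee [552.4  -8.9  42.7] toolz xy [0.0747 0.0518] toolx ang 96.46 F [ 0.4  0.3 -0.2] M [-0.05  0.    0.07] w 59.9 grasp [551.   -9.9  61.4]
stand-frame head [-5.6 35.5 -1.6] nose(level) [   6.6 -152.1   -1.6] F stand [ 0.4  0.3 -0.2]
```

View pics/w12.png

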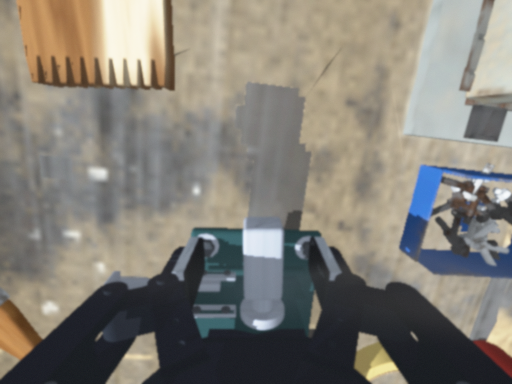

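Call:
{"name": "apply_moves", "arguments": {"hand": [75,75,75,75,75,75,75,75], "offset": [[0,0,10],[0,0,20],[0,0,25],[0,0,30],[0,0,30],[-10,-20,20],[-10,-20,10],[0,0,0]], "roll": [0,0,0,0,-0.5,-0.5,0,0]}}

```text
time: 24.32
ee_pos: [0.5292, -0.0503, 0.1979]
eef_rot: [0.699, 0.714, 0.043, 0.012]
ft_force: [0.2, -0.2, -0.3]
width: 0.075
```

```bash
python3 look.py w13.png axle_head,keeper_tab,near_hole,roller; python3 rf.py; python3 -c "
from h import *
st()
z=np.load('pics/w13.png.npz'); cv2.imwrite('pics/w13c.png',cv2.resize(z['p'][140:290,180:340,::-1],None,fx=4,fy=4,interpolation=cv2.INTER_CUBIC))"
```

```text
{'time': np.float64(24.3167), 'ee_pos': array([ 0.5292, -0.0503,  0.1979]), 'eef_rot': array([0.6987, 0.714 , 0.0426, 0.0122]), 'ft_force': array([ 0.2243, -0.2496, -0.3323]), 'wrist_torque': array([ 0.0153,  0.067 , -0.0155]), 'width': np.float64(0.075)}
axle_head 0.58 [152.6 271.3] [ 0.5535 -0.0099  0.0692]
keeper_tab 0.88 [181.8 188. ] [ 0.4724 -0.0354  0.0915]
near_hole 0.89 [183.4 271.7] [ 0.5547 -0.0415  0.0715]
roller 0.82 [242.1 273.3] [ 0.557  -0.1027  0.0833]
roller 0.23 [222.1 128.8] [ 0.3821 -0.106   0.0122]
scene 615 far end (x,z) stand-rel [ 5.6 -1.1] near end [-0.2 -1.3] rms 0.0016
top 194 far end (x,z) stand-rel [ 8.5 -1.6] near end [ 3.3 -1.4] rms 0.0022
t 24.67 ee [528.4 -46.7 193.1] toolz xy [0.0696 0.0486] toolx ang 91.45 F [0.4 0.  0.3] M [-0.04  0.01 -0.03] w 74.9 grasp [527.1 -47.6 211.7]
```

View pics/w13.png

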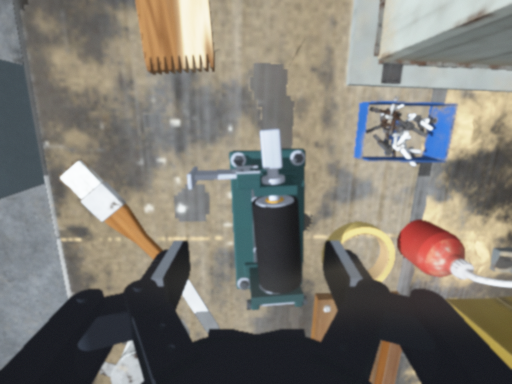

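View pics/w13c.png

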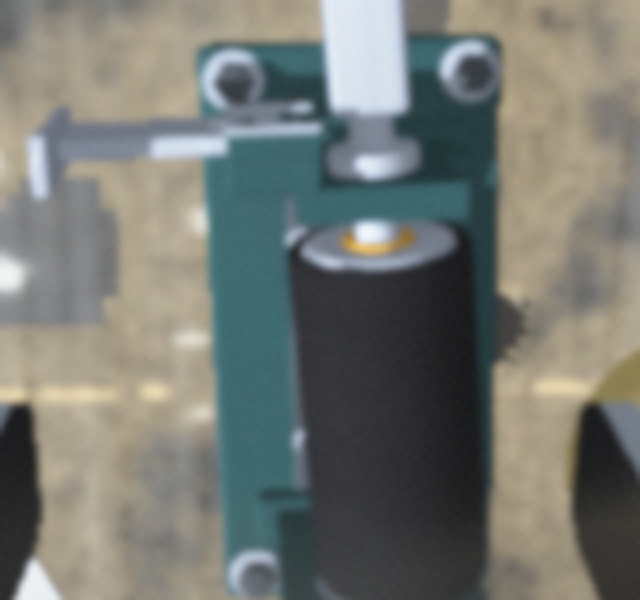

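Call:
{"name": "apply_moves", "arguments": {"hand": [40,10,0,0,0,0,0,0], "offset": [[-20,3,0],[-24,4,0],[-24,4,0],[-24,4,0],[-5,0,-15],[-1,0,-20],[-1,0,-20],[0,0,0]], "roll": [0,0,0,0,0,0,0,0]}}

```text
time: 25.33
ee_pos: [0.4242, -0.0267, 0.1309]
eef_rot: [0.696, 0.717, 0.04, 0.003]
ft_force: [-0.7, 1.2, -0.9]
width: 0.0001
```

```bash
python3 look.py w14.png keeper_tab; python3 -c "
from h import *
st()"
```

```text
{'time': np.float64(25.3333), 'ee_pos': array([ 0.4242, -0.0267,  0.1309]), 'eef_rot': array([0.6959, 0.717 , 0.0399, 0.0032]), 'ft_force': array([-0.7029,  1.2263, -0.8943]), 'wrist_torque': array([0.0687, 0.0443, 0.0295]), 'width': np.float64(0.0001)}
keeper_tab 0.75 [232.  314.5] [ 0.4723 -0.0367  0.0855]
t 25.43 ee [427.1 -27.4 133.6] toolz xy [0.0657 0.0512] toolx ang 91.81 F [0.1 0.2 0.9] M [-0.04  0.1  -0.03] w -0.3 grasp [425.9 -28.4 152.3]
```

View pics/w14.png

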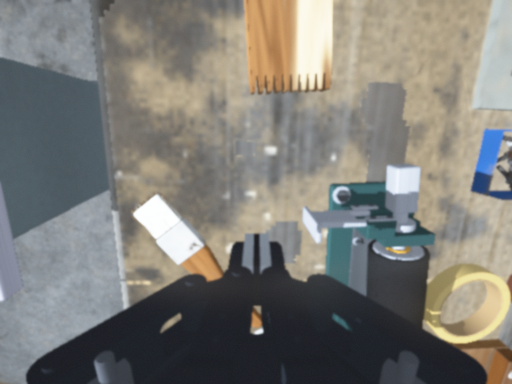

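Call:
{"name": "apply_moves", "arguments": {"hand": [0,0,0,0,0], "offset": [[0,-3,-18],[0,-3,-18],[0,-2,-16],[0,0,0],[0,0,0]], "roll": [0,0,0,0,0]}}

```text
time: 25.85
ee_pos: [0.4353, -0.0368, 0.0858]
eef_rot: [0.695, 0.718, 0.045, 0.012]
ft_force: [0.9, 0.1, 0.8]
width: -0.0002
```

```bash
python3 -c "
from h import *
st()"; python3 wz.py w15
```

```text
t 25.85 ee [435.3 -36.8  85.8] toolz xy [0.0786 0.0481] toolx ang 91.95 F [0.9 0.1 0.8] M [-0.04  0.04 -0.02] w -0.2 grasp [433.9 -37.7 104.4]
```

View pics/w15.png

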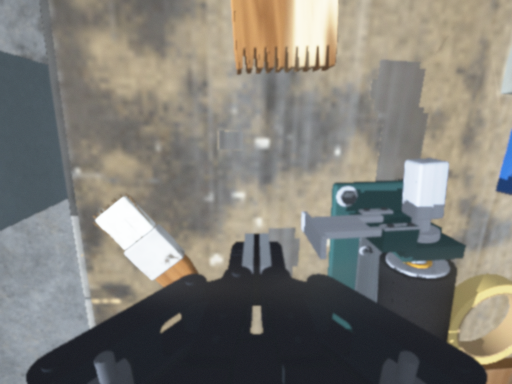

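Call:
{"name": "apply_moves", "arguments": {"hand": [0,0,0,0], "offset": [[5,1,-5],[5,1,-3],[4,0.5,0],[0,0,0]], "roll": [0,0,0,0]}}

```text
time: 26.23
ee_pos: [0.4544, -0.0346, 0.081]
eef_rot: [0.695, 0.718, 0.047, 0.015]
ft_force: [1.1, 0.4, -0.2]
width: -0.0002
```

```bash
python3 -c "
from h import *
st()"
```

```text
t 26.23 ee [454.4 -34.6  81. ] toolz xy [0.0868 0.0461] toolx ang 91.98 F [ 1.1  0.4 -0.2] M [-0.01  0.03 -0.03] w -0.2 grasp [452.8 -35.5  99.6]
```

Call:
{"name": "apply_moves", "arguments": {"hand": [0,0,0,0,0,0], "offset": [[4,0.2,-1],[4,0.2,-1],[4,0.2,0],[4,0.2,0],[4,0.2,0],[0,0,0]], "roll": [0,0,0,0,0,0]}}

```text
time: 26.73
ee_pos: [0.4754, -0.0332, 0.0792]
eef_rot: [0.694, 0.718, 0.046, 0.014]
ft_force: [-0.7, 0.1, 0.6]
width: 0.0003
```

```bash
python3 -c "
from h import *
st()"; python3 look.py w16.png keeper_tab
```

```text
t 26.73 ee [475.4 -33.2  79.2] toolz xy [0.0841 0.046 ] toolx ang 92.06 F [-0.7  0.1  0.6] M [-0.01  0.01  0.08] w 0.3 grasp [473.8 -34.1  97.8]
{'time': np.float64(26.7333), 'ee_pos': array([ 0.4754, -0.0332,  0.0792]), 'eef_rot': array([0.6941, 0.7182, 0.0458, 0.0143]), 'ft_force': array([-0.711 ,  0.1167,  0.5504]), 'wrist_torque': array([-0.0144,  0.0094,  0.0753]), 'width': np.float64(0.0003)}
keeper_tab 0.92 [255.  277.3] [ 0.4835 -0.0266  0.1024]
```

View pics/w16.png

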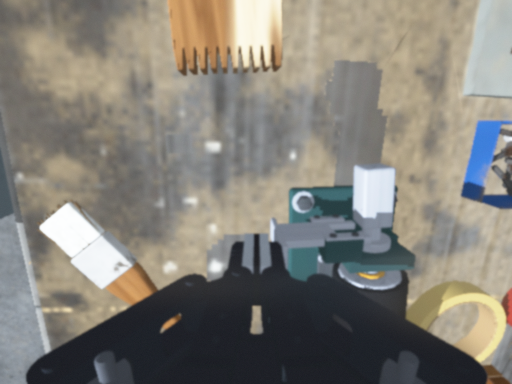

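Call:
{"name": "apply_moves", "arguments": {"hand": [0,0,0], "offset": [[4,0.2,0],[4,0.2,0],[3,0.2,0]], "roll": [0,0,0]}}

```text
time: 27.08
ee_pos: [0.4848, -0.0324, 0.0788]
eef_rot: [0.694, 0.718, 0.045, 0.013]
ft_force: [-1.2, -0.0, 1.0]
width: 0.0001
```

```bash
python3 -c "
from h import *
st()"
```

```text
t 27.08 ee [484.8 -32.4  78.8] toolz xy [0.0812 0.0464] toolx ang 92.05 F [-1.2 -0.   1. ] M [-0.17  0.29 -0.02] w 0.1 grasp [483.3 -33.2  97.4]
```

Call:
{"name": "apply_moves", "arguments": {"hand": [0,0,0], "offset": [[3,0.2,0],[3,0.2,0],[3,0.2,0]], "roll": [0,0,0]}}

```text
time: 27.33
ee_pos: [0.4926, -0.0316, 0.0783]
eef_rot: [0.694, 0.719, 0.043, 0.011]
ft_force: [-10.2, -2.1, 5.5]
width: 0.0003
```

```bash
python3 -c "
from h import *
st()"
```

```text
t 27.33 ee [492.6 -31.6  78.3] toolz xy [0.0762 0.0467] toolx ang 92.09 F [-10.2  -2.1   5.5] M [-0.28  1.39  0.03] w 0.3 grasp [491.2 -32.5  96.9]
```

Call:
{"name": "apply_moves", "arguments": {"hand": [0,0,0], "offset": [[2.5,0.1,0],[2.5,0.1,0],[0,0,0]], "roll": [0,0,0]}}

```text
time: 27.58
ee_pos: [0.4918, -0.0306, 0.0767]
eef_rot: [0.693, 0.719, 0.039, 0.006]
ft_force: [0.3, 0.4, 0.3]
width: -0.0002
```

```bash
python3 -c "
from h import *
st()"; python3 look.py w17.png keeper_tab,axle_head; python3 -c "
from h import *
z=np.load('pics/w17.png.npz'); cv2.imwrite('pics/w17c.png',cv2.resize(z['p'][150:290,220:370,::-1],None,fx=4,fy=4,interpolation=cv2.INTER_CUBIC))"
```

```text
t 27.58 ee [491.8 -30.6  76.7] toolz xy [0.0619 0.0481] toolx ang 92.19 F [0.3 0.4 0.3] M [-0.01  0.04  0.  ] w -0.2 grasp [490.6 -31.5  95.4]
{'time': np.float64(27.5833), 'ee_pos': array([ 0.4918, -0.0306,  0.0767]), 'eef_rot': array([0.6935, 0.7194, 0.0388, 0.0056]), 'ft_force': array([0.3458, 0.4476, 0.2876]), 'wrist_torque': array([-0.0062,  0.0357,  0.0034]), 'width': np.float64(-0.0002)}
keeper_tab 0.72 [255.1 279.9] [ 0.5016 -0.0239  0.1001]
axle_head 0.82 [201.4 349.4] [ 0.548  -0.0041  0.0692]
```

View pics/w17c.png

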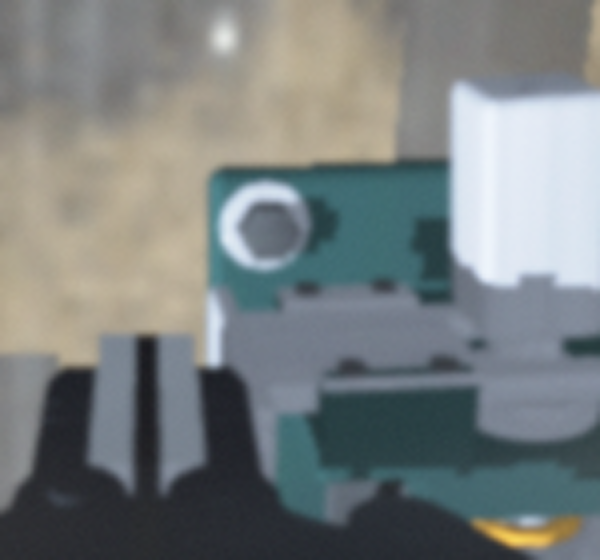

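Call:
{"name": "apply_moves", "arguments": {"hand": [0,0,0,0,0,0,0,0], "offset": [[-12,0,0],[-12,0,5],[-3,0,25],[0,-5,35],[10,-10,35],[20,-10,15],[15,0,0],[0,0,0]], "roll": [0,0,0,0,0,0,0,0]}}

```text
time: 28.4
ee_pos: [0.5044, -0.0555, 0.2002]
eef_rot: [0.694, 0.719, 0.042, 0.009]
ft_force: [-0.4, 0.3, -0.5]
width: 0.0002
```

```bash
python3 -c "
from h import *
st()"; python3 look.py w18.png keeper_tab,axle_head,near_hole; python3 rf.py; python3 -c "
from h import *
z=np.load('pics/w18.png.npz'); cv2.imwrite('pics/w18c.png',cv2.resize(z['p'][130:280,190:350,::-1],None,fx=4,fy=4,interpolation=cv2.INTER_CUBIC))"; python3 sc.py 18 roller
```

```text
t 28.4 ee [504.4 -55.5 200.2] toolz xy [0.0703 0.0474] toolx ang 92.13 F [-0.4  0.3 -0.5] M [ 0.04  0.04 -0.03] w 0.2 grasp [503.1 -56.4 218.8]
{'time': np.float64(28.4), 'ee_pos': array([ 0.5044, -0.0555,  0.2002]), 'eef_rot': array([0.6938, 0.7189, 0.0415, 0.0088]), 'ft_force': array([-0.4162,  0.2526, -0.4599]), 'wrist_torque': array([ 0.0364,  0.0356, -0.0275]), 'width': np.float64(0.0002)}
keeper_tab 0.79 [177.1 248.5] [ 0.5081 -0.0542  0.0041]
axle_head 0.6 [145.5 294.3] [ 0.5511 -0.0069  0.069 ]
near_hole 0.57 [178.7 295.7] [ 0.5545 -0.0411  0.0716]
scene 614 far end (x,z) stand-rel [ 5.9 -1. ] near end [-0.4 -1.5] rms 0.0015
top 40 far end (x,z) stand-rel [ 6.2 -3.3] near end [4.6 1. ] rms 0.0027
t 28.7 ee [499.9 -54.1 197. ] toolz xy [0.0608 0.0497] toolx ang 92.16 F [ 0.5 -0.2 -0.3] M [0.01 0.02 0.01] w -0.0 grasp [498.8 -55.  215.6]
scene roller 0.67 [199.3 297.3] [ 0.5564 -0.1298  0.0817]
pred nose if level [ 0.5065 -0.243   0.2128] [[208.4, 311.8]] head [ 0.4994 -0.0552  0.2128] [[153.3, 265.6]]
top roller 0.52 [166.1 276.6] [ 0.4187 -0.0953  0.5815]
pred nose if level [ 0.507  -0.2432  0.213 ] [[171.0, 318.1]] head [ 0.4999 -0.0553  0.213 ] [[173.5, 256.7]]
```

View pics/w18c.png

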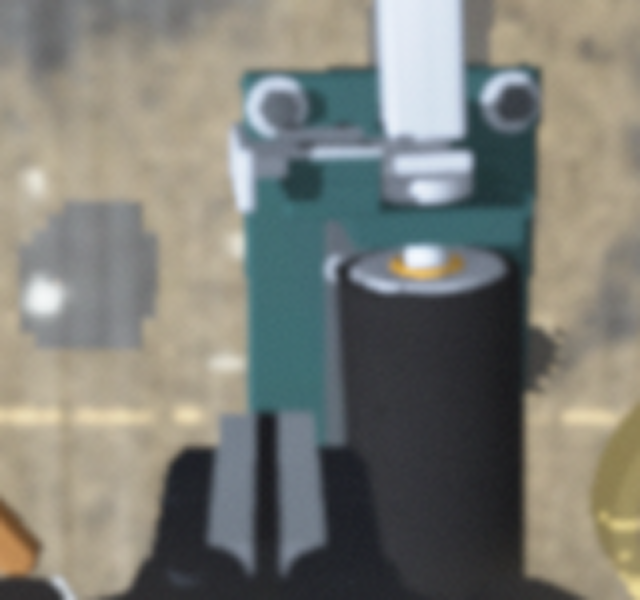

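View pics/s18.png

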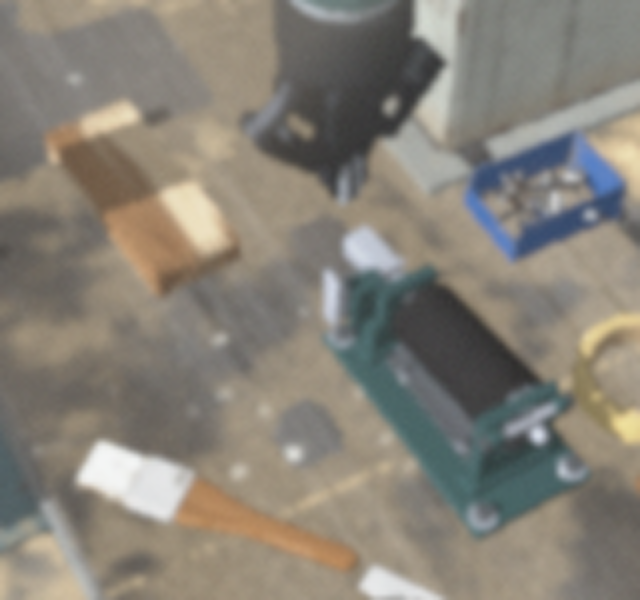

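```bash
python3 - <<'E'
from h import *
c0=dict(camera_model('wrist'))
yv=np.array([np.cos(np.radians(92.75)),np.sin(np.radians(92.75)),0]); xv=np.array([yv[1],-yv[0],0])
for f in ('w2','w13','w18'):
    z=np.load(f'pics/{f}.png.npz'); p,d=z['p'],z['d']; cm=dict(c0); cm['camera_from_world']=z['T']
    C=cloud('wrist',d,d>0,cm); S=np.stack([(C-H)@xv,(C-H)@yv,C[:,2]],1)*1000
    r=lambda x0,x1,y0,y1,z0,z1: S[(S[:,0]>x0)&(S[:,0]<x1)&(S[:,1]>y0)&(S[:,1]<y1)&(S[:,2]>z0)&(S[:,2]<z1)]
    hd=r(-15,15,15,70,66,76); 
    if len(hd)>20: print(f,'head top',len(hd),np.percentile(hd[:,1],[1,3,50,97,99]).round(1),'z',np.median(hd[:,2]).round(1))
    ear=r(8,25,-20,4,72.5,79); print(' ear top y',len(ear),np.percentile(ear[:,1],[2,98]).round(1))
    base=r(-45,45,20,36,6,18); print(' base edge y',len(base),np.percentile(base[:,1],[98,99.5]).round(1))
    tab=r(-100,-30,0,25,84,97); print(' tab',len(tab),np.percentile(tab[:,0],[2,50,98]).round(1),np.percentile(tab[:,1],[2,50,98]).round(1))
    # collar: top at z~72 near y 0..6
    col=r(-6,6,-2,14,62,75); print(' collar pts y',len(col),np.histogram(col[:,1],bins=np.arange(-2,15,1))[0],[round(float(np.max(col[(col[:,1]>=a)&(col[:,1]<a+1),2],initial=0)),1) for a in range(-2,14)])
E
```

```text
ear top y 147 [-19.    2.3]
 base edge y 599 [32.2 32.4]
 tab 72 [-85.6 -83.1 -81.6] [ 7.3 15.6 22. ]
 collar pts y 25 [ 0  0  1  6 18  0  0  0  0  0  0  0  0  0  0  0] [0.0, 0.0, 75.0, 74.9, 74.9, 0.0, 0.0, 0.0, 0.0, 0.0, 0.0, 0.0, 0.0, 0.0, 0.0, 0.0]
w13 head top 764 [19.5 20.5 39.7 57.7 58.6] z 69.2
 ear top y 175 [-19.3   2.3]
 base edge y 495 [32.2 32.3]
 tab 92 [-85.6 -83.1 -81.7] [ 7.8 15.2 21.8]
 collar pts y 140 [ 1  0  0  4 18  6 11  8 10 12 25 15  4 10  8  8] [74.9, 0.0, 0.0, 72.3, 74.6, 72.1, 72.6, 72.2, 72.6, 72.8, 72.9, 68.6, 65.1, 66.5, 65.7, 65.7]
w18 head top 789 [15.3 16.3 37.8 57.  57.8] z 69.2
 ear top y 167 [-18.6   2.2]
 base edge y 475 [31.8 32.1]
 tab 64 [-52.7 -51.1 -49.5] [ 7.7 15.1 21.5]
 collar pts y 109 [ 0  0  0  2 19  9  9 13 11  9 23  3  0  5  4  2] [0.0, 0.0, 0.0, 74.7, 74.8, 72.3, 72.2, 74.2, 72.5, 71.8, 72.3, 67.8, 0.0, 75.0, 74.9, 74.6]
```

Call:
{"name": "apply_moves", "arguments": {"hand": [0,0,0,0,0,0,0,0], "offset": [[-20,7,0],[-18,7,-10],[-2,4,-25],[-2,2,-30],[-2,0,-25],[-1,0,-18],[0,0,-8],[0,0,0]], "roll": [0,0,0,0,0,0,0,0]}}

```text
time: 29.57
ee_pos: [0.4538, -0.0332, 0.0778]
eef_rot: [0.693, 0.72, 0.04, 0.007]
ft_force: [0.2, -0.3, 0.4]
width: -0.0002
```

```bash
python3 -c "
from h import *
st()"
```

```text
t 29.57 ee [453.8 -33.2  77.8] toolz xy [0.0661 0.0481] toolx ang 92.22 F [ 0.2 -0.3  0.4] M [0.   0.04 0.04] w -0.2 grasp [452.6 -34.1  96.5]
```

Call:
{"name": "apply_moves", "arguments": {"hand": [0,0,0,0,0,0,0,0], "offset": [[10,0.5,0],[10,0.5,0],[8,0.5,0],[4,0.2,0],[4,0.2,0],[4,0.2,0],[4,0.2,0],[4,0.2,0]], "roll": [0,0,0,0,0,0,0,0]}}

```text
time: 30.23
ee_pos: [0.4919, -0.0297, 0.0777]
eef_rot: [0.691, 0.722, 0.029, -0.005]
ft_force: [-7.2, -1.9, 3.6]
width: -0.0002
```

```bash
python3 -c "
from h import *
st()"
```

```text
t 30.23 ee [491.9 -29.7  77.7] toolz xy [0.0332 0.0489] toolx ang 92.55 F [-7.2 -1.9  3.6] M [-0.31  1.27  0.03] w -0.2 grasp [491.3 -30.6  96.4]
```

Call:
{"name": "apply_moves", "arguments": {"hand": [0,0,0,0,0,0,0,0], "offset": [[-12,0,0],[-12,0,5],[-3,0,25],[0,-5,35],[10,-10,35],[20,-10,15],[15,0,0],[0,0,0]], "roll": [0,0,0,0,0,0,0,0]}}

```text
time: 30.9
ee_pos: [0.508, -0.0548, 0.2032]
eef_rot: [0.691, 0.723, 0.03, -0.003]
ft_force: [0.6, 0.0, -0.5]
width: -0.0003
```

```bash
python3 look.py w19.png keeper_tab,axle_head; python3 - <<'E'
from h import *
st()
c0=dict(camera_model('wrist'))
yv=np.array([np.cos(np.radians(92.75)),np.sin(np.radians(92.75)),0]); xv=np.array([yv[1],-yv[0],0])
for f in ('w13','w18','w19'):
    z=np.load(f'pics/{f}.png.npz'); p,d=z['p'],z['d']; cm=dict(c0); cm['camera_from_world']=z['T']
    C=cloud('wrist',d,d>0,cm); S=np.stack([(C-H)@xv,(C-H)@yv,C[:,2]],1)*1000
    r=lambda x0,x1,y0,y1,z0,z1: S[(S[:,0]>x0)&(S[:,0]<x1)&(S[:,1]>y0)&(S[:,1]<y1)&(S[:,2]>z0)&(S[:,2]<z1)]
    hd=r(-15,15,15,70,66,76);print(f,'head',np.percentile(hd[:,1],[1,97,99]).round(1))
    tab=r(-100,-30,0,25,84,97); print(' tab',len(tab),np.percentile(tab[:,0],[2,50,98]).round(1))
    base=r(-45,45,20,36,6,18); print(' base x',np.percentile(base[:,0],[1,99]).round(1),'y',np.percentile(base[:,1],[98,99.5]).round(1))
    k=r(-30,30,8,25,62,68.0); print(' fork-ish pts x',len(k),np.percentile(k[:,0],[1,50,99]).round(1) if len(k) else '')
z=np.load('pics/w19.png.npz'); cv2.imwrite('pics/w19c.png',cv2.resize(z['p'][135:235,230:340,::-1],None,fx=6,fy=6,interpolation=cv2.INTER_CUBIC))
E
```

```text
{'time': np.float64(30.9), 'ee_pos': array([ 0.508 , -0.0548,  0.2032]), 'eef_rot': array([ 0.6907,  0.7225,  0.0297, -0.0033]), 'ft_force': array([ 0.5804,  0.0013, -0.4649]), 'wrist_torque': array([-0.0446, -0.0262,  0.0077]), 'width': np.float64(-0.0003)}
keeper_tab 0.53 [174.1 247.5] [ 0.5037 -0.0504  0.0041]
axle_head 0.96 [145.1 294.9] [ 0.5506 -0.0055  0.0692]
t 31.05 ee [503.4 -53.7 200.7] toolz xy [0.0282 0.0491] toolx ang 92.65 F [ 0.   0.2 -0.1] M [ 0.02  0.06 -0.03] w 0.1 grasp [502.9 -54.6 219.3]
w13 head [19.5 57.7 58.6]
 tab 92 [-85.6 -83.1 -81.7]
 base x [-44.1  44. ] y [32.2 32.3]
 fork-ish pts x 122 [-11.7  -1.2  10.7]
w18 head [15.3 57.  57.8]
 tab 64 [-52.7 -51.1 -49.5]
 base x [-44.5  43.8] y [31.8 32.1]
 fork-ish pts x 68 [-12.5  -2.1   9.8]
w19 head [15.9 57.  58. ]
 tab 64 [-52.9 -51.3 -49.8]
 base x [-43.9  44.3] y [32.2 32.3]
 fork-ish pts x 80 [-13.3  -2.   10. ]
```

View pics/w19c.png

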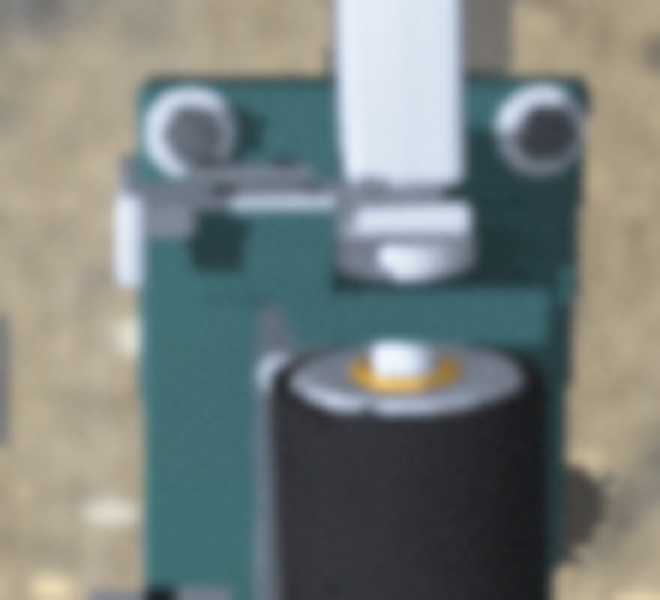

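```bash
python3 -c "
from rig import *
print(hand_in())"
```

```text
the job is handed in; nothing more can be done
None
```

The axle is threaded through the near ear, the roller and the far bearing. Its collar is against the near ear, and the keeper is pushed into the groove. I handed the job in at about 31 s. No verdict is reported.

**Axle:** I found the far bore by feel. Probes at the top and at about 55° were blocked at no more than 12 N, and I backed off each time. The nose went in at about 10° above the stand's +x. It then slid home with low force and stalled at about 10 N. I then let go and withdrew the gripper.

**Keeper:** I pushed it home with closed fingers. It travelled about 32 mm and stopped dead, and a second push stalled at the same point. Pushing force stayed around 10 N.

**Last checks:**
- **Axle seating:** The outer end of the axle head measures 58.0 mm in my frame, against 58.2 mm expected for fully home. The nose is visible beyond the far bearing.
- **Keeper position:** The picture shows the fork across the neck, between collar and head.
- **Roller height:** The scene camera puts the roller's middle at about 58.7 mm, so the axle carries it. That is near the 58 mm lower limit.
- **Disagreement:** In the final views the arm partly blocked the top camera, so its roller fit was unreliable. The keeper tab could not be marked reliably there either, so I judged the keeper from depth data and the picture.
- **Other items:** The arm never went near the glue pot, glue bottle, glue brush or chisel. I did not re-measure their positions at the end.

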